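# Make up the plate-assay kit and the sampling kit

### The arm

A 6-joint arm with a two-finger parallel gripper is mounted at the origin on the work surface. World frame = base frame: x ahead of the robot, y to its left, z up, the work surface at z = 0. Lengths are in mm, angles in rad, forces in N, time in s.
With the tool pointing down it reaches from about 300 to 875 mm from the base axis. Payload 4.2 kg.
Tool frame: the origin (TCP) lies on the centre line of the jaws, within the pads' length; the fingertips stand 19 mm ahead of it and the grasp point (between the pads) is the TCP; z points along the fingers, y is the line along which they close (so a half turn about z gives the same grasp; the last joint's range is limited). The gripper opens to 85 mm and grips with 20 to 120 N. Pads are 22 mm wide; open, the fingers measure 114 mm over their backs; the gripper's body (76 mm by 85 mm) begins 54 mm behind the grasp point. The pads swing forward as they close: fully open they stand 13 mm farther back than shut.
Start: joints at [1.158, 0.32, 1.565, -0, 1.257, -0.02], TCP at [220.1, 531.223, 222.038] pointing down, gripper open.
Joint ranges: [-3.11, 3.11], [-0.84, 2.01], [0.21, 2.61], [-1.34, 4.49], [0.05, 2.63], [-2.56, 2.56]. Speed limits (rad/s): [2.57, 2.57, 3.14, 3.14, 3.14, 3.14].

### API

Orientations are given as a unit quaternion [w, x, y, z].
In Python, from plant import r, vision gives the robot as it stands.
- The arm moves only by the tool move_arm, never from a script. Its argument "increments" is a list of rows, each an object of numbers: "hand": the finger opening in m, from 0 to 0.0854; "tx", "ty", "tz": the shift along the world's x, y, z in m; "rx", "ry", "rz": the turn, a rotation vector about the world's x, y, z in degrees. In form: [{"hand": .., "tx": .., "ty": .., "tz": .., "rx": .., "ry": .., "rz": ..}, ...]. A call has 1 to 20 rows; each row shifts and turns the commanded pose from where the row before left it; what a row does not reach is not made up. A row lasts 1/10 s, in which the tool goes at most 50 mm and 8.59 degrees, less where a joint would pass 70% of its speed; a pose out of reach is approached as far as the arm can. A call is refused whole if a number of a shift passes 0.05 or a number of a turn 8.59, either way. A call with a gripper value outside its range is refused whole. The fingers move at their own pace and stop on an object; "force" is the grip in N (left out, the last holds). Time passes only in rows, so rows that do not move let the fingers close. It gives the time, the measured TCP pose, the force, the opening and the grip force at its end, in the units of the state.
- r.observe(): the state, without advancing time (a new reading comes with each control period).
- vision.grab_frame(name): name is "scene" or "top"; returns the picture (400x640x3 uint8, red, green, blue); there is no depth.
- vision.calibration(name): a dict with "fx", "fy", "cx", "cy" (pixels), "k1" (the pictures are not rectified: a ray, as slopes to the right and down, at radius r is drawn at 1 + k1 r^2 times it, then the intrinsics apply), "cam_to_world" (4x4, takes a point from camera to world coordinates). Camera axes: x right, y down, z forward; pixel columns grow to the right and rows downward; lengths in mm; the calibration is good to about 2 mm. A picture is of the moment at which its call begins. calibration takes no time and is no camera call.
- r.finish_job(): hands the job in; it is judged then, once.
The state is a dict: "time_s": time; "qpos": joint angles; "qvel": joint speeds; "joint_torque": joint torques, N m; "ee_pos": TCP position; "tcp_rot": TCP orientation; "wrist_force": force on the tool from outside, world axes, zero at the start; "moment": the same for the moment, N m; "grip_width": finger opening in mm; "gripper_force": force on a finger pad.
Only numpy, scipy, OpenCV 4.12 (cv2) and the standard library are available. Lean on these libraries where they do the work, as an engineer would, in place of code of your own. Each camera call takes 0.05 s, during which the arm holds its last target. There are 200 camera calls.

### The job

Make up two kits from the stock on the bench. Plate-assay kit, in the long tray: the reagent reservoir in the long compartment and the smaller blue-capped bottle in the short one; sampling kit, in the square tray: the aluminium tube block in the oblong compartment, and the larger white jar and the roll of labelling tape in the two equal square compartments, one in each, whichever way round. Keep everything upright and set it down gently, flat on the tray floor, and leave the small jar where it stands.

Things in the scene. Friction and masses are not known exactly. Their poses are not given: they have to be found in the camera images.
- long_tray: White plastic kit tray, fixed, 256 (x) x 84 mm (y), yaw within 0.25 rad of 0. Origin: centre of its underside, z up. Floor 3 mm thick; rim 4 mm thick, top at z = 16 mm, lugs at the ends. A rib 4 mm thick, top at z = 12 mm, makes two compartments: a long one 164 x 76 mm (x, y) centred at x = -42, y = 0 mm, a short one 80 x 76 mm centred at x = +84, y = 0 mm.
- square_tray: White plastic kit tray, fixed, 176 (x) x 180 mm (y), yaw within 0.2 rad of 0. Origin, floor, rim and ribs as in the long tray. Compartments (x, y sizes; centres in mm): oblong 80 x 120 at (-44, -26); narrow 80 x 48 at (-44, +62), stays empty; two squares 84 x 84 at (+42, -44) and (+42, +44).
- reservoir: Open white plastic reagent reservoir (trough for multichannel pipettes), 140 x 48 mm over the walls (a 1.5 mm lip round the top), 32 mm high, 60 g. Origin: centre of its underside; x along its length, z up. Stiff: can be gripped across its 48 mm width. Stands with its length within 0.2 rad of the bench's y direction.
- tube_block: Aluminium cooling block, 96 x 56 x 36 mm, carrying 15 capped sample tubes (3 rows of 5) fixed in it, caps 6 mm above its top; 350 g. Origin: centre of its underside; x along its 96 mm length, z up. Stands with its length within 0.2 rad of the bench's y direction.
- bottle: The smaller of the two glass bottles with blue screw caps: body 56 mm in diameter, 103 mm high in all, cap 47 mm in diameter over its top 28 mm (fine ribs stand 1 mm out), 200 g. Origin: centre of its underside, z up.
- jar: The larger of the two white screw-lid sample jars: 70 mm high, lid 62 mm in diameter over its top 18 mm, body 56 mm below; 110 g. Origin: centre of its underside, z up.
- tape_roll: Roll of buff labelling tape lying flat, a ring 62 mm outside, hole about 30 mm, 25 mm high, 60 g, rigid. Origin: centre of its underside, z up (axis of the ring).
- small_jar: The smaller white screw-lid jar, 44 mm lid, 48 mm high. Belongs to neither kit; stays. Origin: centre of its underside.
There are look-alikes about, which are no part of the job. Leave any pink or yellow look-alike of the jar alone.

How it is judged:
By the outcome, as a careful person would: the job done as asked, in the order asked, and still so for the second after the job is handed in, with the robot touching nothing.
It also fails if it takes over 122 s, if anything falls off the work surface, if the arm or the gripper's body presses on something with over 40 N, if the wrist force passes 120 N, or if a joint passes its speed limit or range.

## Working session

There is one attempt and no reset: what is moved stays moved. The work goes in short steps, Python scripts to look and compute and a tool call to move; the robot and the scene stay as the last step left them, time stands still between calls to the robot, and variables do not carry over. Pictures are saved under pics/ and viewed, at most 14 in all, crops included, and the job is handed in when it is done.

Besides the shell and the picture viewer there is one more tool, called as name(argument=value, ...), one argument or row to a line, values as JSON. move_arm: Moves the arm, as the interface text tells. Its arguments: {"type":"object","properties":{"increments":{"type":"array","items":{"type":"object","properties":{"hand":{"type":"number"},"tx":{"type":"number"},"ty":{"type":"number"},"tz":{"type":"number"},"rx":{"type":"number"},"ry":{"type":"number"},"rz":{"type":"number"}}}},"force":{"type":"number"}},"required":["increments"]}

```bash
ls; mkdir -p pics; python3 - <<'E'
from plant import r, vision
import cv2
print(r.observe())
for n in("scene","top"):
    im=vision.grab_frame(n); cv2.imwrite(f"pics/{n}0.png",im[:,:,::-1]); print(vision.calibration(n))
E
```

```text
pics
{'time_s': 0.0, 'qpos': array([ 1.15801201e+00,  3.20283734e-01,  1.56567827e+00, -1.98531581e-05,
        1.25737201e+00, -1.99618868e-02]), 'qvel': array([-0.00241527, -0.00049414, -0.0012153 , -0.00088059,  0.00284064,
       -0.00056267]), 'joint_torque': array([-3.07274568e-04, -4.15519023e+01, -2.34161335e+01, -2.35801026e-04,
        8.35199200e-03,  1.93862718e-05]), 'ee_pos': array([219.89814563, 530.76437733, 221.18724576]), 'tcp_rot': array([-1.77705210e-04,  1.95147726e-01,  9.80773474e-01, -8.52405750e-04]), 'wrist_force': array([ 0.52785777, -0.54908733, -0.36664647]), 'moment': array([-0.04213352, -0.02446956,  0.00816037]), 'gripper_force': 0.0, 'grip_width': 85.24861858852464}
{'fx': 405.55065693455543, 'fy': 405.55065693455543, 'cx': 321.4288005510159, 'cy': 197.63188924727194, 'k1': -0.07522006378817768, 'cam_to_world': array([[ 1.77320471e-02,  8.18764645e-01, -5.73855410e-01,
         1.18769967e+03],
       [ 9.99780716e-01, -8.12513841e-03,  1.93003019e-02,
        -1.96917800e+01],
       [ 1.11397502e-02, -5.74071806e-01, -8.18729178e-01,
         9.14070966e+02],
       [ 0.00000000e+00,  0.00000000e+00,  0.00000000e+00,
         1.00000000e+00]])}
{'fx': 518.4944722428191, 'fy': 518.4944722428191, 'cx': 319.6898025599977, 'cy': 204.2822134058777, 'k1': -0.16552300185369173, 'cam_to_world': array([[-2.01442226e-02, -9.96159652e-01,  8.52065641e-02,
         4.38408261e+02],
       [-9.99796318e-01,  2.01764660e-02, -4.82806712e-04,
        -1.61955870e+01],
       [-1.23821477e-03, -8.51989348e-02, -9.96363191e-01,
         1.41263902e+03],
       [ 0.00000000e+00,  0.00000000e+00,  0.00000000e+00,
         1.00000000e+00]])}
```

View pics/scene0.png

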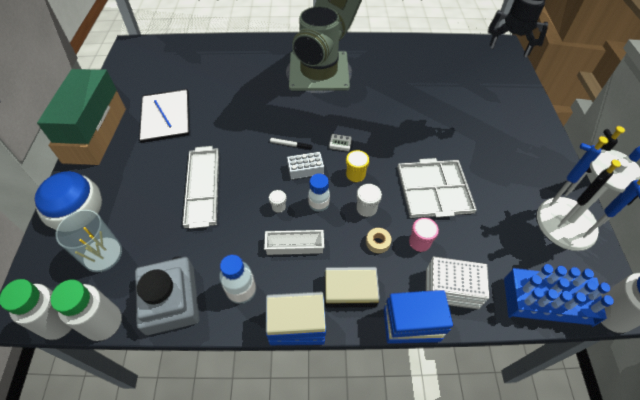

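View pics/top0.png

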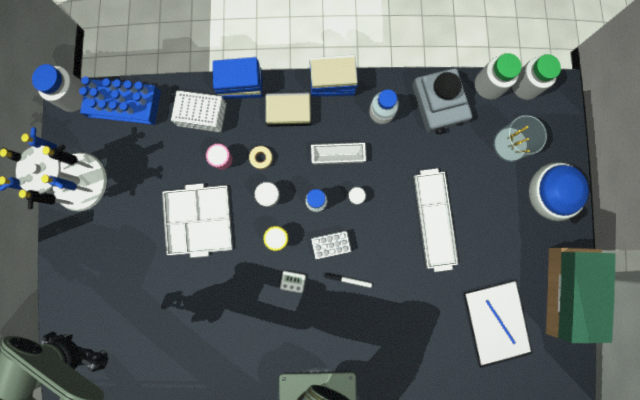

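The scene view shows long tray (201,187), square tray (437,188), bottle (319,193), jar (368,200), small jar (278,201), reservoir (294,242), tape (378,240) and tube block (306,165). In the top view the same things are at (435,220), (198,220), (316,200), (266,194), (357,196), (338,153), (260,157) and (331,245). Next I'll enlarge both.

```bash
python3 - <<'E'
import cv2
a=cv2.imread("pics/top0.png")[130:290,150:470]; cv2.imwrite("pics/topc.png",cv2.resize(a,None,fx=2.5,fy=2.5,interpolation=cv2.INTER_CUBIC))
a=cv2.imread("pics/scene0.png")[125:285,170:490]; cv2.imwrite("pics/scenec.png",cv2.resize(a,None,fx=2.5,fy=2.5,interpolation=cv2.INTER_CUBIC))
E
```

```text
(no output)
```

View pics/topc.png

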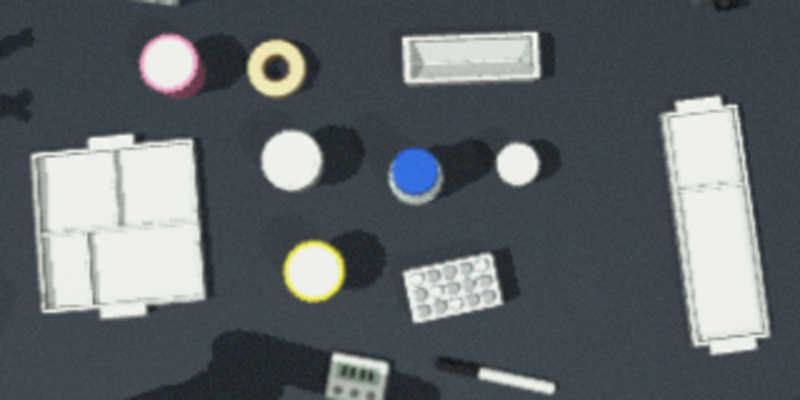

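View pics/scenec.png

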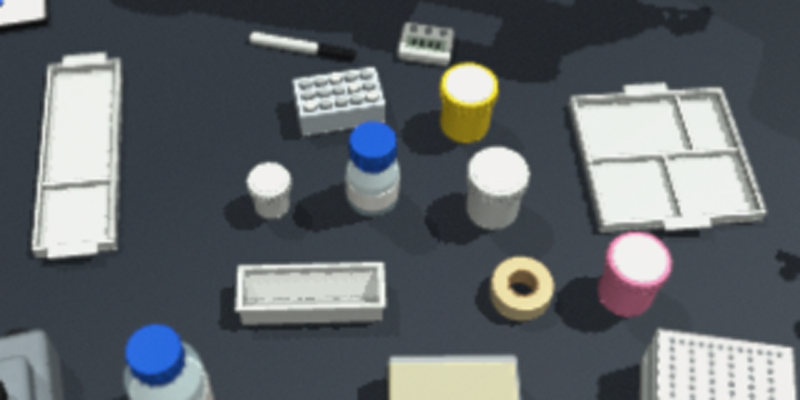

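The crops show clean outlines: jar lid (292,160), cap (415,171), tape (277,68), reservoir (471,57), block (452,287) and both trays. The yellow and pink jars are easily avoided. I'll triangulate the points seen in both views, then refine x and y with masks.

```bash
cat > h.py <<'E'
import numpy as np, cv2
from plant import r, vision
C={n:vision.calibration(n) for n in("scene","top")}
OFF={"top":(150,130),"scene":(170,125)}
def rays(n,uv):
    c=C[n];K=np.array([[c["fx"],0,c["cx"]],[0,c["fy"],c["cy"]],[0,0,1]])
    p=cv2.undistortPoints(np.float64(uv).reshape(-1,1,2),K,np.array([c["k1"],0,0,0,0]))[:,0]
    T=c["cam_to_world"];return T[:3,3],np.c_[p,np.ones(len(p))]@T[:3,:3].T
def plane(n,uv,z):
    o,d=rays(n,uv);return (o+d*((z-o[2])/d[:,2])[:,None])[:,:2]
def tri(a,b):
    o1,d1=rays("top",[a]);o2,d2=rays("scene",[b])
    A=np.c_[d1[0],-d2[0]];s=np.linalg.lstsq(A,o2-o1,rcond=None)[0]
    p,q=o1+d1[0]*s[0],o2+d2[0]*s[1];return (p+q)/2,np.linalg.norm(p-q)
def crop(n,p):return np.array(p)/2.5-0.3+np.array(OFF[n])
def mask(im,kind):
    hsv=cv2.cvtColor(im,cv2.COLOR_RGB2HSV);h,s,v=cv2.split(hsv)
    m={"white":(s<60)&(v>150),"blue":(h>100)&(h<125)&(s>140)&(v>100),"buff":(h>12)&(h<32)&(s>50)&(v>120)}[kind]
    return m.astype(np.uint8)
def contour(im,kind,uv):
    cs,_=cv2.findContours(mask(im,kind),cv2.RETR_EXTERNAL,cv2.CHAIN_APPROX_NONE)
    return max(cs,key=lambda c:(cv2.pointPolygonTest(c,tuple(map(float,uv)),True)))[:,0].astype(float)
E
python3 - <<'E'
from h import *
np.set_printoptions(precision=1,suppress=True)
P={"res":[((403,37),(384,312)),((538,33),(238,313)),((540,78),(238,266)),((405,83),(384,263))],
"jar":[((292,160),(498,171))],"sj":[((518,163),(269,179))],"bottle":[((415,170),(373,134))],"tape":[((277,68),(522,283))],
"block":[((403,268),(385,100)),((493,252),(302,113)),((502,306),(293,83)),((414,322),(378,68))],
"sq":[((33,155),(763,214)),((192,140),(602,228)),((206,299),(572,97)),((45,312),(720,90))],
"long":[((662,113),(113,247)),((738,104),(36,250)),((768,335),(48,65)),((693,345),(120,60))]}
for k,v in P.items():
    t=[tri(crop("top",a),crop("scene",b)) for a,b in v]
    print(k,"mean",np.mean([x[0] for x in t],0),"z",np.array([x[0][2] for x in t]),"gap",np.array([x[1] for x in t]))
im=vision.grab_frame("top");np.save("top0.npy",im)
for k,kind,uv,z in[("res","white",(471,40),32),("block","white",(452,287),38),("sq","white",(160,260),16),("long","white",(715,250),16),("jar","white",(292,160),70),("sj","white",(518,163),48),("bottle","blue",(415,170),103),("tape","buff",(260,75),25)]:
    w=plane("top",contour(im,kind,crop("top",uv)),z).astype(np.float32)
    c,s,a=cv2.minAreaRect(w);cc,rr=cv2.minEnclosingCircle(w);print(k,len(w),"rect",np.array(c),np.array(s),round(a,1),"circ",np.array(cc),round(rr,1))
E
```

```text
res mean [695.5 -69.5  29.6] z [25.3 28.  32.9 32.1] gap [0.6 3.  0.7 1.7]
jar mean [583.7 121.7  70.9] z [70.9] gap [1.]
sj mean [ 577.7 -114.9   51.4] z [51.4] gap [1.5]
bottle mean [566.5  -6.6 112. ] z [112.] gap [1.]
tape mean [689.6 141.9  25.1] z [25.1] gap [1.2]
block mean [448.4 -43.1  39.7] z [48.1 44.8 28.8 36.9] gap [1.  4.7 1.1 4.7]
sq mean [521.7 319.7  13.4] z [12.6  8.6 17.2 15. ] gap [0.  0.  4.3 3.3]
long mean [ 511.  -331.3   16.5] z [10.3 16.9 20.4 18.3] gap [0.7 6.  1.  0.4]
res 140 rect [695.5 -69. ] [ 51.4 146.9] 1.4 circ [695.9 -69.1] 75.7
block 108 rect [448.1 -43.4] [56.6 95.4] 10.6 circ [447.3 -43.3] 54.0
sq 260 rect [521.7 320.4] [198.7 181. ] 4.2 circ [521.  319.4] 123.4
long 253 rect [ 510.4 -331.8] [278.8  85.5] 6.2 circ [ 510.7 -333.4] 140.7
jar 67 rect [584.3 121.4] [60.4 60.4] 88.8 circ [584.3 122.5] 31.6
sj 46 rect [ 577.8 -116.1] [42.5 42.6] 88.8 circ [ 577.8 -115. ] 22.4
bottle 52 rect [566.7  -6.5] [43.2 45.9] 88.8 circ [567.4  -6.7] 24.0
tape 63 rect [689.4 142.8] [60.1 60.9] 89.5 circ [689.6 142.5] 31.5
```

move_arm(
  increments=[
    {"tx": 0.012,"ty": -0.015,"rz": -1.7},
    {"tx": 0.0238,"ty": -0.03,"rz": -3.4},
    {"tx": 0.0238,"ty": -0.03,"rz": -3.4},
    {"tx": 0.0238,"ty": -0.03,"rz": -3.4},
    {"tx": 0.0263,"ty": -0.033,"rz": -3.7},
    {"tx": 0.0263,"ty": -0.033,"rz": -3.7},
    {"tx": 0.0263,"ty": -0.033,"rz": -3.7},
    {"tx": 0.0263,"ty": -0.033,"rz": -3.7},
    {"tx": 0.0263,"ty": -0.033,"rz": -3.7},
    {"tx": 0.0263,"ty": -0.033,"rz": -3.7},
    {"tx": 0.0263,"ty": -0.033,"rz": -3.7},
    {"tx": 0.0263,"ty": -0.033,"rz": -3.7},
    {"tx": 0.0263,"ty": -0.033,"rz": -3.7},
    {"tx": 0.0263,"ty": -0.033,"rz": -3.7},
    {"tx": 0.0263,"ty": -0.033,"rz": -3.7},
    {"tx": 0.0263,"ty": -0.033,"rz": -3.7},
    {"tx": 0.0263,"ty": -0.033,"rz": -3.7},
    {"tx": 0.0263,"ty": -0.033,"rz": -3.7},
    {"tx": 0.0238,"ty": -0.03,"rz": -3.3},
    {},
  ],
)

```text
schema error: expected keys hand, tx, ty, tz, rx, ry, rz
```

move_arm(
  increments=[
    {"hand": 0.085,"tx": 0.012,"ty": -0.015,"tz": 0,"rx": 0,"ry": 0,"rz": -1.7},
    {"hand": 0.085,"tx": 0.0238,"ty": -0.03,"tz": 0,"rx": 0,"ry": 0,"rz": -3.4},
    {"hand": 0.085,"tx": 0.0238,"ty": -0.03,"tz": 0,"rx": 0,"ry": 0,"rz": -3.4},
    {"hand": 0.085,"tx": 0.0263,"ty": -0.033,"tz": 0,"rx": 0,"ry": 0,"rz": -3.7},
    {"hand": 0.085,"tx": 0.0263,"ty": -0.033,"tz": 0,"rx": 0,"ry": 0,"rz": -3.7},
    {"hand": 0.085,"tx": 0.0263,"ty": -0.033,"tz": 0,"rx": 0,"ry": 0,"rz": -3.7},
    {"hand": 0.085,"tx": 0.0263,"ty": -0.033,"tz": 0,"rx": 0,"ry": 0,"rz": -3.7},
    {"hand": 0.085,"tx": 0.0263,"ty": -0.033,"tz": 0,"rx": 0,"ry": 0,"rz": -3.7},
    {"hand": 0.085,"tx": 0.0263,"ty": -0.033,"tz": 0,"rx": 0,"ry": 0,"rz": -3.7},
    {"hand": 0.085,"tx": 0.0263,"ty": -0.033,"tz": 0,"rx": 0,"ry": 0,"rz": -3.7},
    {"hand": 0.085,"tx": 0.0263,"ty": -0.033,"tz": 0,"rx": 0,"ry": 0,"rz": -3.7},
    {"hand": 0.085,"tx": 0.0263,"ty": -0.033,"tz": 0,"rx": 0,"ry": 0,"rz": -3.7},
    {"hand": 0.085,"tx": 0.0263,"ty": -0.033,"tz": 0,"rx": 0,"ry": 0,"rz": -3.7},
    {"hand": 0.085,"tx": 0.0263,"ty": -0.033,"tz": 0,"rx": 0,"ry": 0,"rz": -3.7},
    {"hand": 0.085,"tx": 0.0263,"ty": -0.033,"tz": 0,"rx": 0,"ry": 0,"rz": -3.7},
    {"hand": 0.085,"tx": 0.0263,"ty": -0.033,"tz": 0,"rx": 0,"ry": 0,"rz": -3.7},
    {"hand": 0.085,"tx": 0.0263,"ty": -0.033,"tz": 0,"rx": 0,"ry": 0,"rz": -3.7},
    {"hand": 0.085,"tx": 0.0215,"ty": -0.03,"tz": 0,"rx": 0,"ry": 0,"rz": -2.1},
    {"hand": 0.085,"tx": 0,"ty": 0,"tz": 0,"rx": 0,"ry": 0,"rz": 0},
  ],
  force=40,
)

```text
time_s: 2.05
ee_pos: [671.3, -39.9, 220.5]
tcp_rot: [0.001, 0.677, 0.736, -0.001]
wrist_force: [-0.7, 0.4, 0.3]
grip_width: 85.2
gripper_force: 0.0
```

move_arm(
  increments=[
    {"hand": 0.085,"tx": 0.013,"ty": -0.016,"tz": -0.01,"rx": 0,"ry": 0,"rz": -1.8},
    {"hand": 0.085,"tx": 0.012,"ty": -0.016,"tz": -0.03,"rx": 0,"ry": 0,"rz": -1.8},
    {"hand": 0.085,"tx": 0,"ty": 0,"tz": -0.04,"rx": 0,"ry": 0,"rz": 0},
    {"hand": 0.085,"tx": 0,"ty": 0,"tz": -0.04,"rx": 0,"ry": 0,"rz": 0},
    {"hand": 0.085,"tx": 0,"ty": 0,"tz": -0.02,"rx": 0,"ry": 0,"rz": 0},
    {"hand": 0.085,"tx": 0,"ty": 0,"tz": 0,"rx": 0,"ry": 0,"rz": 0},
    {"hand": 0.085,"tx": 0,"ty": 0,"tz": 0,"rx": 0,"ry": 0,"rz": 0},
  ],
)

```text
time_s: 2.75
ee_pos: [694.7, -67.5, 82.2]
tcp_rot: [0.0, 0.698, 0.716, 0.0]
wrist_force: [0.4, 0.0, 1.7]
grip_width: 85.1
gripper_force: 0.0
```

```bash
python3 -c "
from plant import r
for i in range(3):
  s=r.observe();print(s['ee_pos'],s['tcp_rot'],s['qvel'].round(3))"
```

```text
[694.67774096 -67.45170493  82.15427269] [6.77441820e-05 6.97690966e-01 7.16398847e-01 5.71530223e-05] [ 0.    -0.029 -0.036  0.001 -0.003  0.001]
[694.67774096 -67.45170493  82.15427269] [6.77441820e-05 6.97690966e-01 7.16398847e-01 5.71530223e-05] [ 0.    -0.029 -0.036  0.001 -0.003  0.001]
[694.67774096 -67.45170493  82.15427269] [6.77441820e-05 6.97690966e-01 7.16398847e-01 5.71530223e-05] [ 0.    -0.029 -0.036  0.001 -0.003  0.001]
```

move_arm(
  increments=[
    {"hand": 0.085,"tx": 0.001,"ty": -0.0015,"tz": -0.02,"rx": 0,"ry": 0,"rz": 0},
    {"hand": 0.085,"tx": 0,"ty": 0,"tz": -0.018,"rx": 0,"ry": 0,"rz": 0},
    {"hand": 0.085,"tx": 0,"ty": 0,"tz": -0.01,"rx": 0,"ry": 0,"rz": 0},
    {"hand": 0.085,"tx": 0,"ty": 0,"tz": 0,"rx": 0,"ry": 0,"rz": 0},
    {"hand": 0.06,"tx": 0,"ty": 0,"tz": 0,"rx": 0,"ry": 0,"rz": 0},
    {"hand": 0.052,"tx": 0,"ty": 0,"tz": 0,"rx": 0,"ry": 0,"rz": 0},
    {"hand": 0.048,"tx": 0,"ty": 0,"tz": 0,"rx": 0,"ry": 0,"rz": 0},
    {"hand": 0.04,"tx": 0,"ty": 0,"tz": 0,"rx": 0,"ry": 0,"rz": 0},
    {"hand": 0.04,"tx": 0,"ty": 0,"tz": 0,"rx": 0,"ry": 0,"rz": 0},
    {"hand": 0.04,"tx": 0,"ty": 0,"tz": 0,"rx": 0,"ry": 0,"rz": 0},
    {"hand": 0.04,"tx": 0,"ty": 0,"tz": 0,"rx": 0,"ry": 0,"rz": 0},
    {"hand": 0.04,"tx": 0,"ty": 0,"tz": 0,"rx": 0,"ry": 0,"rz": 0},
  ],
  force=50,
)

```text
time_s: 3.95
ee_pos: [695.4, -69.3, 34.0]
tcp_rot: [0.0, 0.698, 0.716, 0.0]
wrist_force: [0.2, -0.1, -0.2]
grip_width: 39.8
gripper_force: 0.0
```

```bash
python3 - <<'E'
from h import *
im=vision.grab_frame("scene"); np.save("s1.npy",im)
t=vision.grab_frame("top")
a=cv2.resize(im[190:290,240:370,::-1],(520,400),interpolation=cv2.INTER_CUBIC)
b=cv2.resize(t[120:190,290:390,::-1],None,fx=2.8,fy=400/70,interpolation=cv2.INTER_CUBIC)
cv2.imwrite("pics/g1.png",np.hstack([a,b]))
E
```

```text
(no output)
```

View pics/g1.png

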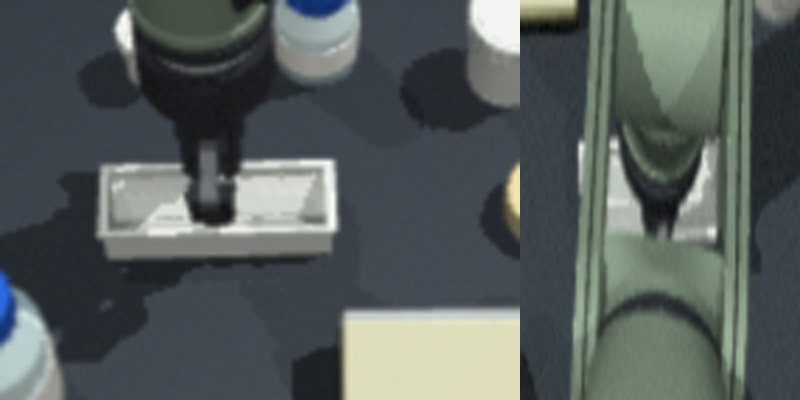

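```bash
python3 - <<'E'
from h import *
for uv in [(293,245.5),(293,248.5),(293,254)]:
    o,d=rays("scene",[uv]);d=d[0]
    for x in (715,722,729):
        t=(x-o[0])/d[0];print(uv,x,(o+t*d).round(1))
E
```

```text
(293, 245.5) 715 [715.  -70.9  37.1]
(293, 245.5) 722 [722.  -70.2  50.1]
(293, 245.5) 729 [729.  -69.4  63.1]
(293, 248.5) 715 [715.  -71.7  21.6]
(293, 248.5) 722 [722.  -70.9  34.8]
(293, 248.5) 729 [729.  -70.1  48. ]
(293, 254) 715 [715. -73.  -8.]
(293, 254) 722 [722.  -72.3   5.6]
(293, 254) 729 [729.  -71.5  19.3]
```

The picture shows the reservoir unmoved (lip rows 230–249) and the finger tip at about (293,246), at or above the lip. So the tips stand higher than I assumed. I'll lift, open and grip lower.

move_arm(
  increments=[
    {"hand": 0.04,"tx": 0,"ty": 0,"tz": 0.02,"rx": 0,"ry": 0,"rz": 0},
    {"hand": 0.04,"tx": 0,"ty": 0,"tz": 0.03,"rx": 0,"ry": 0,"rz": 0},
    {"hand": 0.085,"tx": 0,"ty": 0,"tz": 0,"rx": 0,"ry": 0,"rz": 0},
    {"hand": 0.085,"tx": 0,"ty": 0,"tz": 0,"rx": 0,"ry": 0,"rz": 0},
    {"hand": 0.085,"tx": 0,"ty": 0,"tz": 0,"rx": 0,"ry": 0,"rz": 0},
    {"hand": 0.085,"tx": 0,"ty": 0,"tz": 0,"rx": 0,"ry": 0,"rz": 0},
    {"hand": 0.085,"tx": 0,"ty": 0,"tz": 0,"rx": 0,"ry": 0,"rz": 0},
  ],
)

```text
time_s: 4.75
ee_pos: [694.8, -69.2, 82.9]
tcp_rot: [-0.001, 0.698, 0.716, -0.001]
wrist_force: [-0.4, -0.8, 1.3]
grip_width: 84.8
gripper_force: 0.0
```

```bash
python3 - <<'E'
from h import *
s=r.observe();print(s['ee_pos'],s['grip_width'])
im=vision.grab_frame("scene")
cv2.imwrite("pics/g2.png",cv2.resize(im[170:290,230:370,::-1],None,fx=5,fy=5,interpolation=cv2.INTER_CUBIC))
E
```

```text
[694.84692345 -69.23909048  82.9211496 ] 84.8245309958227
```

View pics/g2.png

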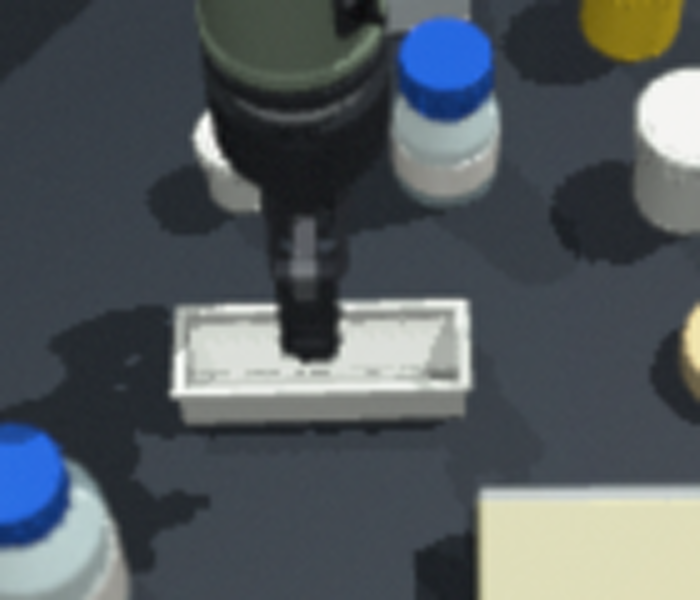

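Crop shows the near tip at pixel (292,242), higher than the stated 19 mm lead would put it. I'll try a lower grip at TCP z = 18, which is safe either way.

move_arm(
  increments=[
    {"hand": 0.085,"tx": 0,"ty": 0,"tz": -0.02,"rx": 0,"ry": 0,"rz": 0},
    {"hand": 0.085,"tx": 0,"ty": 0,"tz": -0.025,"rx": 0,"ry": 0,"rz": 0},
    {"hand": 0.085,"tx": 0,"ty": 0,"tz": -0.012,"rx": 0,"ry": 0,"rz": 0},
    {"hand": 0.085,"tx": 0,"ty": 0,"tz": -0.008,"rx": 0,"ry": 0,"rz": 0},
    {"hand": 0.085,"tx": 0,"ty": 0,"tz": 0,"rx": 0,"ry": 0,"rz": 0},
    {"hand": 0.06,"tx": 0,"ty": 0,"tz": 0,"rx": 0,"ry": 0,"rz": 0},
    {"hand": 0.052,"tx": 0,"ty": 0,"tz": 0,"rx": 0,"ry": 0,"rz": 0},
    {"hand": 0.046,"tx": 0,"ty": 0,"tz": 0,"rx": 0,"ry": 0,"rz": 0},
    {"hand": 0.042,"tx": 0,"ty": 0,"tz": 0,"rx": 0,"ry": 0,"rz": 0},
    {"hand": 0.042,"tx": 0,"ty": 0,"tz": 0,"rx": 0,"ry": 0,"rz": 0},
    {"hand": 0.042,"tx": 0,"ty": 0,"tz": 0,"rx": 0,"ry": 0,"rz": 0},
  ],
)

```text
time_s: 5.9
ee_pos: [696.2, -69.4, 21.0]
tcp_rot: [0.001, 0.698, 0.716, 0.001]
wrist_force: [-0.8, -0.1, 4.9]
grip_width: 42.0
gripper_force: 2.5
```

```bash
python3 - <<'E'
from h import *
s=r.observe();print(s['ee_pos'],s['grip_width'],s['gripper_force'],s['wrist_force'],s['moment'])
im=vision.grab_frame("scene")
a=cv2.resize(im[190:270,240:340,::-1],(750,600),interpolation=cv2.INTER_CUBIC)
cv2.imwrite("pics/g3.png",a)
E
```

```text
[696.21531794 -69.4175684   20.97183168] 42.01718643721543 2.510171788162552 [-0.8249211  -0.14460323  4.90125297] [-0.04065523  0.25468706 -0.00799707]
```

View pics/g3.png

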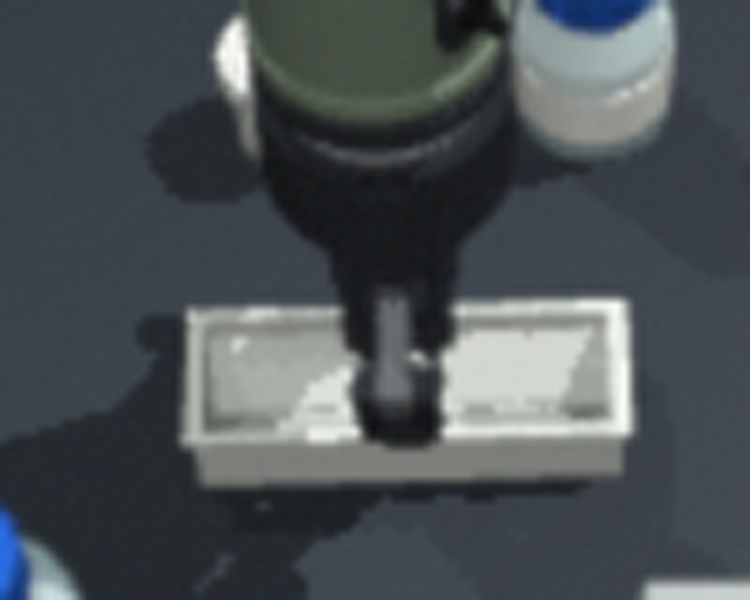

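The picture shows the near finger resting on the front lip (row about 249) with the TCP at 21. So the tips sit about 11 mm above the reported TCP at this opening. I'll lift off, open and grip with that offset.

move_arm(
  increments=[
    {"hand": 0.042,"tx": 0,"ty": 0,"tz": 0.015,"rx": 0,"ry": 0,"rz": 0},
    {"hand": 0.06,"tx": 0,"ty": 0,"tz": 0.02,"rx": 0,"ry": 0,"rz": 0},
    {"hand": 0.085,"tx": 0,"ty": 0,"tz": 0,"rx": 0,"ry": 0,"rz": 0},
    {"hand": 0.085,"tx": 0,"ty": 0,"tz": 0,"rx": 0,"ry": 0,"rz": 0},
    {"hand": 0.085,"tx": 0,"ty": 0,"tz": 0,"rx": 0,"ry": 0,"rz": 0},
    {"hand": 0.085,"tx": 0,"ty": 0,"tz": -0.02,"rx": 0,"ry": 0,"rz": 0},
    {"hand": 0.085,"tx": 0,"ty": 0,"tz": -0.015,"rx": 0,"ry": 0,"rz": 0},
    {"hand": 0.085,"tx": 0,"ty": 0,"tz": -0.008,"rx": 0,"ry": 0,"rz": 0},
    {"hand": 0.085,"tx": 0,"ty": 0,"tz": -0.006,"rx": 0,"ry": 0,"rz": 0},
    {"hand": 0.085,"tx": 0,"ty": 0,"tz": 0,"rx": 0,"ry": 0,"rz": 0},
    {"hand": 0.06,"tx": 0,"ty": 0,"tz": 0,"rx": 0,"ry": 0,"rz": 0},
    {"hand": 0.052,"tx": 0,"ty": 0,"tz": 0,"rx": 0,"ry": 0,"rz": 0},
    {"hand": 0.046,"tx": 0,"ty": 0,"tz": 0,"rx": 0,"ry": 0,"rz": 0},
    {"hand": 0.042,"tx": 0,"ty": 0,"tz": 0,"rx": 0,"ry": 0,"rz": 0},
    {"hand": 0.042,"tx": 0,"ty": 0,"tz": 0,"rx": 0,"ry": 0,"rz": 0},
  ],
)

```text
time_s: 7.45
ee_pos: [696.1, -69.4, 6.2]
tcp_rot: [0.001, 0.698, 0.716, 0.001]
wrist_force: [-0.2, -0.4, 5.0]
grip_width: 46.4
gripper_force: 55.2
```

move_arm(
  increments=[
    {"hand": 0.042,"tx": 0,"ty": 0,"tz": 0.004,"rx": 0,"ry": 0,"rz": 0},
    {"hand": 0.042,"tx": 0,"ty": 0,"tz": 0.015,"rx": 0,"ry": 0,"rz": 0},
    {"hand": 0.042,"tx": 0,"ty": 0,"tz": 0.03,"rx": 0,"ry": 0,"rz": 0},
    {"hand": 0.042,"tx": 0,"ty": 0,"tz": 0.03,"rx": 0,"ry": 0,"rz": 0},
    {"hand": 0.042,"tx": 0,"ty": 0,"tz": 0.03,"rx": 0,"ry": 0,"rz": 0},
    {"hand": 0.042,"tx": 0,"ty": 0,"tz": 0,"rx": 0,"ry": 0,"rz": 0},
    {"hand": 0.042,"tx": 0,"ty": 0,"tz": 0,"rx": 0,"ry": 0,"rz": 0},
  ],
)

```text
time_s: 8.15
ee_pos: [695.5, -69.3, 115.1]
tcp_rot: [0.001, 0.698, 0.716, 0.0]
wrist_force: [-0.7, -0.1, -1.0]
grip_width: 46.9
gripper_force: 54.6
```

```bash
python3 - <<'E'
from h import *
s=r.observe();print(s['ee_pos'],s['grip_width'],s['gripper_force'],s['wrist_force'],s['moment'])
im=vision.grab_frame("scene")
a=cv2.resize(im[170:290,210:370,::-1],(800,600),interpolation=cv2.INTER_CUBIC)
cv2.imwrite("pics/g4.png",a)
E
```

```text
[695.47356564 -69.29090461 115.06211586] 46.876210669106676 54.612507820129395 [-0.67048237 -0.09861657 -0.97482018] [-0.02288449 -0.01325525 -0.02885102]
```

View pics/g4.png

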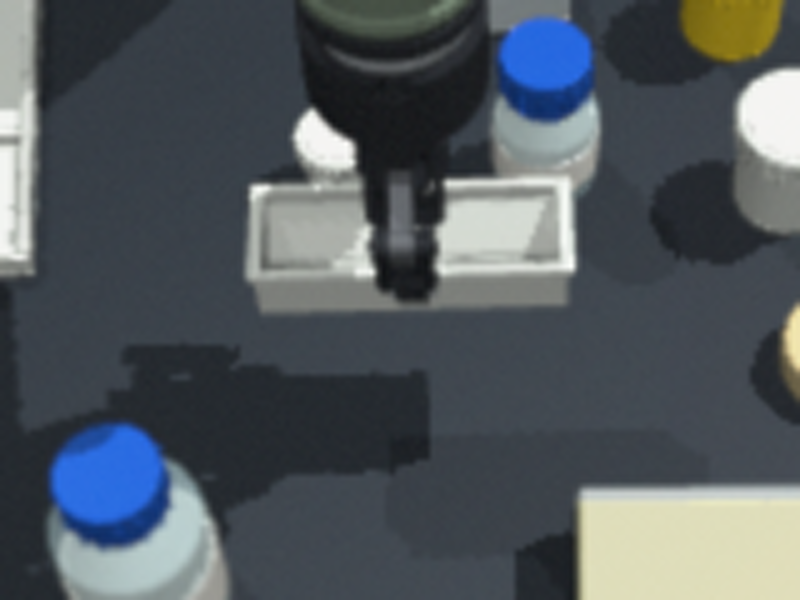

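The picture shows the reservoir held level, with the tip about two thirds down the front wall (row 298 of 272–312). Now I carry it to the long tray.

move_arm(
  increments=[
    {"hand": 0.042,"tx": -0.006,"ty": -0.008,"tz": 0.02,"rx": 0,"ry": 0,"rz": -2.2},
    {"hand": 0.042,"tx": -0.012,"ty": -0.014,"tz": 0.015,"rx": 0,"ry": 0,"rz": -5},
    {"hand": 0.042,"tx": -0.018,"ty": -0.021,"tz": 0,"rx": 0,"ry": 0,"rz": -6.5},
    {"hand": 0.042,"tx": -0.018,"ty": -0.021,"tz": 0,"rx": 0,"ry": 0,"rz": -6.5},
    {"hand": 0.042,"tx": -0.018,"ty": -0.021,"tz": 0,"rx": 0,"ry": 0,"rz": -6.5},
    {"hand": 0.042,"tx": -0.018,"ty": -0.021,"tz": 0,"rx": 0,"ry": 0,"rz": -6.5},
    {"hand": 0.042,"tx": -0.018,"ty": -0.021,"tz": 0,"rx": 0,"ry": 0,"rz": -6.5},
    {"hand": 0.042,"tx": -0.018,"ty": -0.021,"tz": 0,"rx": 0,"ry": 0,"rz": -6.5},
    {"hand": 0.042,"tx": -0.018,"ty": -0.021,"tz": 0,"rx": 0,"ry": 0,"rz": -6.5},
    {"hand": 0.042,"tx": -0.018,"ty": -0.021,"tz": 0,"rx": 0,"ry": 0,"rz": -6.5},
    {"hand": 0.042,"tx": -0.018,"ty": -0.021,"tz": 0,"rx": 0,"ry": 0,"rz": -6.5},
    {"hand": 0.042,"tx": -0.018,"ty": -0.021,"tz": 0,"rx": 0,"ry": 0,"rz": -6.5},
    {"hand": 0.042,"tx": -0.018,"ty": -0.021,"tz": 0,"rx": 0,"ry": 0,"rz": -6.5},
    {"hand": 0.042,"tx": -0.011,"ty": -0.015,"tz": 0,"rx": 0,"ry": 0,"rz": -6.5},
    {"hand": 0.042,"tx": 0,"ty": 0,"tz": -0.03,"rx": 0,"ry": 0,"rz": 0},
    {"hand": 0.042,"tx": 0,"ty": 0,"tz": -0.04,"rx": 0,"ry": 0,"rz": 0},
    {"hand": 0.042,"tx": 0,"ty": 0,"tz": -0.02,"rx": 0,"ry": 0,"rz": 0},
    {"hand": 0.042,"tx": 0,"ty": 0,"tz": 0,"rx": 0,"ry": 0,"rz": 0},
    {"hand": 0.042,"tx": 0,"ty": 0,"tz": 0,"rx": 0,"ry": 0,"rz": 0},
  ],
)

```text
time_s: 10.1
ee_pos: [468.1, -337.0, 58.3]
tcp_rot: [-0.001, 0.998, 0.055, -0.001]
wrist_force: [0.7, 0.5, -1.0]
grip_width: 46.9
gripper_force: 54.6
```

move_arm(
  increments=[
    {"hand": 0.042,"tx": 0,"ty": 0,"tz": -0.02,"rx": 0,"ry": 0,"rz": 0},
    {"hand": 0.042,"tx": 0,"ty": 0,"tz": -0.014,"rx": 0,"ry": 0,"rz": 0},
    {"hand": 0.042,"tx": 0,"ty": 0,"tz": -0.008,"rx": 0,"ry": 0,"rz": 0},
    {"hand": 0.042,"tx": 0,"ty": 0,"tz": -0.003,"rx": 0,"ry": 0,"rz": 0},
    {"hand": 0.042,"tx": 0,"ty": 0,"tz": -0.002,"rx": 0,"ry": 0,"rz": 0},
    {"hand": 0.042,"tx": 0,"ty": 0,"tz": -0.001,"rx": 0,"ry": 0,"rz": 0},
    {"hand": 0.042,"tx": 0,"ty": 0,"tz": 0,"rx": 0,"ry": 0,"rz": 0},
    {"hand": 0.042,"tx": 0,"ty": 0,"tz": 0,"rx": 0,"ry": 0,"rz": 0},
  ],
)

```text
time_s: 10.9
ee_pos: [468.6, -337.5, 11.5]
tcp_rot: [0.0, 0.998, 0.055, 0.0]
wrist_force: [-0.1, -0.2, -0.5]
grip_width: 46.8
gripper_force: 54.6
```

Slightly above the floor, no contact yet.

move_arm(
  increments=[
    {"hand": 0.042,"tx": 0,"ty": 0,"tz": -0.001,"rx": 0,"ry": 0,"rz": 0},
    {"hand": 0.042,"tx": 0,"ty": 0,"tz": -0.001,"rx": 0,"ry": 0,"rz": 0},
    {"hand": 0.042,"tx": 0,"ty": 0,"tz": 0,"rx": 0,"ry": 0,"rz": 0},
    {"hand": 0.042,"tx": 0,"ty": 0,"tz": 0,"rx": 0,"ry": 0,"rz": 0},
  ],
)

```text
time_s: 11.3
ee_pos: [468.5, -337.4, 9.2]
tcp_rot: [0.0, 0.998, 0.055, 0.0]
wrist_force: [1.0, 0.2, 0.7]
grip_width: 46.8
gripper_force: 54.6
```

move_arm(
  increments=[
    {"hand": 0.042,"tx": 0,"ty": 0,"tz": -0.001,"rx": 0,"ry": 0,"rz": 0},
    {"hand": 0.042,"tx": 0,"ty": 0,"tz": 0,"rx": 0,"ry": 0,"rz": 0},
    {"hand": 0.042,"tx": 0,"ty": 0,"tz": 0,"rx": 0,"ry": 0,"rz": 0},
  ],
)

```text
time_s: 11.6
ee_pos: [468.5, -337.4, 9.1]
tcp_rot: [0.0, 0.998, 0.055, 0.0]
wrist_force: [-1.5, 1.5, 7.9]
grip_width: 46.5
gripper_force: 55.4
```

move_arm(
  increments=[
    {"hand": 0.05,"tx": 0,"ty": 0,"tz": 0,"rx": 0,"ry": 0,"rz": 0},
    {"hand": 0.054,"tx": 0,"ty": 0,"tz": 0,"rx": 0,"ry": 0,"rz": 0},
    {"hand": 0.06,"tx": 0,"ty": 0,"tz": 0,"rx": 0,"ry": 0,"rz": 0},
    {"hand": 0.07,"tx": 0,"ty": 0,"tz": 0,"rx": 0,"ry": 0,"rz": 0},
    {"hand": 0.08,"tx": 0,"ty": 0,"tz": 0,"rx": 0,"ry": 0,"rz": 0},
    {"hand": 0.08,"tx": 0,"ty": 0,"tz": 0.005,"rx": 0,"ry": 0,"rz": 0},
    {"hand": 0.085,"tx": 0,"ty": 0,"tz": 0.02,"rx": 0,"ry": 0,"rz": 0},
    {"hand": 0.085,"tx": 0,"ty": 0,"tz": 0.04,"rx": 0,"ry": 0,"rz": 0},
    {"hand": 0.085,"tx": 0,"ty": 0,"tz": 0.05,"rx": 0,"ry": 0,"rz": 0},
    {"hand": 0.085,"tx": 0,"ty": 0,"tz": 0.05,"rx": 0,"ry": 0,"rz": 0},
    {"hand": 0.085,"tx": 0,"ty": 0,"tz": 0.02,"rx": 0,"ry": 0,"rz": 0},
    {"hand": 0.085,"tx": 0,"ty": 0,"tz": 0,"rx": 0,"ry": 0,"rz": 0},
  ],
)

```text
time_s: 12.8
ee_pos: [470.2, -338.6, 197.7]
tcp_rot: [0.003, 0.998, 0.055, 0.004]
wrist_force: [0.7, 0.2, -0.9]
grip_width: 85.2
gripper_force: 0.0
```

```bash
python3 - <<'E'
from h import *
s=r.observe();print(s['ee_pos'],s['grip_width'],s['wrist_force'])
im=vision.grab_frame("scene")
a=cv2.resize(im[130:240,150:290,::-1],(700,550),interpolation=cv2.INTER_CUBIC)
cv2.imwrite("pics/p1.png",a)
E
```

```text
[ 470.15199742 -338.56416426  197.68022727] 85.15078327130554 [ 0.66982182  0.15871225 -0.86259984]
```

View pics/p1.png

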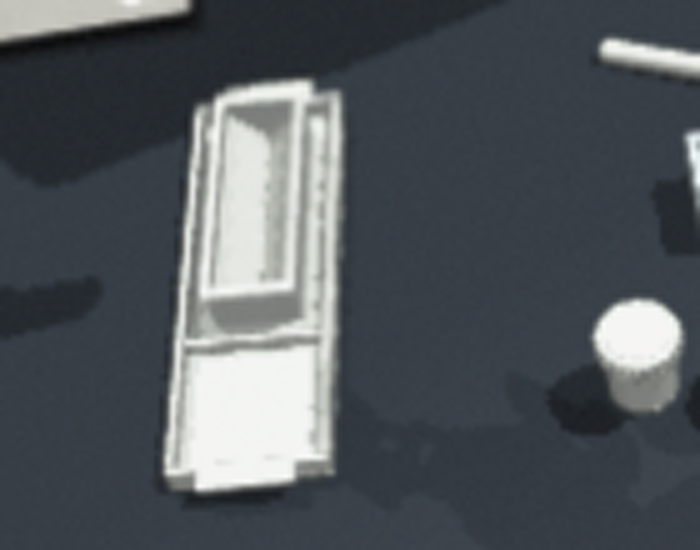

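The reservoir sits squarely in the long compartment (crop (255,190)), clear of the rib at row 340. The bottle is next.

move_arm(
  increments=[
    {"hand": 0.085,"tx": 0.004,"ty": 0.013,"tz": 0,"rx": 0,"ry": 0,"rz": 0},
    {"hand": 0.085,"tx": 0.009,"ty": 0.03,"tz": 0,"rx": 0,"ry": 0,"rz": 0},
    {"hand": 0.085,"tx": 0.012,"ty": 0.04,"tz": 0,"rx": 0,"ry": 0,"rz": 0},
    {"hand": 0.085,"tx": 0.012,"ty": 0.04,"tz": 0,"rx": 0,"ry": 0,"rz": 0},
    {"hand": 0.085,"tx": 0.012,"ty": 0.04,"tz": 0,"rx": 0,"ry": 0,"rz": 0},
    {"hand": 0.085,"tx": 0.012,"ty": 0.04,"tz": 0,"rx": 0,"ry": 0,"rz": 0},
    {"hand": 0.085,"tx": 0.012,"ty": 0.04,"tz": 0,"rx": 0,"ry": 0,"rz": 0},
    {"hand": 0.085,"tx": 0.012,"ty": 0.04,"tz": 0,"rx": 0,"ry": 0,"rz": 0},
    {"hand": 0.085,"tx": 0.009,"ty": 0.03,"tz": 0,"rx": 0,"ry": 0,"rz": 0},
    {"hand": 0.085,"tx": 0.004,"ty": 0.018,"tz": 0,"rx": 0,"ry": 0,"rz": 0},
    {"hand": 0.085,"tx": 0,"ty": 0,"tz": -0.02,"rx": 0,"ry": 0,"rz": 0},
    {"hand": 0.085,"tx": 0,"ty": 0,"tz": -0.04,"rx": 0,"ry": 0,"rz": 0},
    {"hand": 0.085,"tx": 0,"ty": 0,"tz": -0.015,"rx": 0,"ry": 0,"rz": 0},
    {"hand": 0.085,"tx": 0,"ty": 0,"tz": 0,"rx": 0,"ry": 0,"rz": 0},
    {"hand": 0.085,"tx": 0,"ty": 0,"tz": 0,"rx": 0,"ry": 0,"rz": 0},
  ],
)

```text
time_s: 14.35
ee_pos: [565.8, -5.7, 117.1]
tcp_rot: [-0.0, 0.998, 0.055, -0.001]
wrist_force: [0.6, 0.9, 0.3]
grip_width: 84.8
gripper_force: 0.0
```

move_arm(
  increments=[
    {"hand": 0.085,"tx": 0.001,"ty": -0.001,"tz": -0.015,"rx": 0,"ry": 0,"rz": 0},
    {"hand": 0.085,"tx": 0,"ty": 0,"tz": -0.018,"rx": 0,"ry": 0,"rz": 0},
    {"hand": 0.085,"tx": 0,"ty": 0,"tz": -0.01,"rx": 0,"ry": 0,"rz": 0},
    {"hand": 0.085,"tx": 0,"ty": 0,"tz": 0,"rx": 0,"ry": 0,"rz": 0},
    {"hand": 0.06,"tx": 0,"ty": 0,"tz": 0,"rx": 0,"ry": 0,"rz": 0},
    {"hand": 0.054,"tx": 0,"ty": 0,"tz": 0,"rx": 0,"ry": 0,"rz": 0},
    {"hand": 0.05,"tx": 0,"ty": 0,"tz": 0,"rx": 0,"ry": 0,"rz": 0},
    {"hand": 0.046,"tx": 0,"ty": 0,"tz": 0,"rx": 0,"ry": 0,"rz": 0},
    {"hand": 0.042,"tx": 0,"ty": 0,"tz": 0,"rx": 0,"ry": 0,"rz": 0},
    {"hand": 0.04,"tx": 0,"ty": 0,"tz": 0,"rx": 0,"ry": 0,"rz": 0},
    {"hand": 0.04,"tx": 0,"ty": 0,"tz": 0,"rx": 0,"ry": 0,"rz": 0},
  ],
  force=60,
)

```text
time_s: 15.45
ee_pos: [568.0, -7.2, 76.3]
tcp_rot: [0.0, 0.998, 0.055, 0.001]
wrist_force: [-0.4, 1.1, 5.5]
grip_width: 45.1
gripper_force: 61.1
```

move_arm(
  increments=[
    {"hand": 0.04,"tx": 0,"ty": 0,"tz": 0.006,"rx": 0,"ry": 0,"rz": 0},
    {"hand": 0.04,"tx": 0,"ty": 0,"tz": 0.02,"rx": 0,"ry": 0,"rz": 0},
    {"hand": 0.04,"tx": 0,"ty": 0,"tz": 0.03,"rx": 0,"ry": 0,"rz": 0},
    {"hand": 0.04,"tx": 0,"ty": 0,"tz": 0.03,"rx": 0,"ry": 0,"rz": 0},
    {"hand": 0.04,"tx": 0.001,"ty": -0.008,"tz": 0.015,"rx": 0,"ry": 0,"rz": 0},
    {"hand": 0.04,"tx": 0.001,"ty": -0.018,"tz": 0,"rx": 0,"ry": 0,"rz": 0},
    {"hand": 0.04,"tx": 0.003,"ty": -0.03,"tz": 0,"rx": 0,"ry": 0,"rz": 0},
    {"hand": 0.04,"tx": 0.003,"ty": -0.035,"tz": 0,"rx": 0,"ry": 0,"rz": 0},
    {"hand": 0.04,"tx": 0.003,"ty": -0.035,"tz": 0,"rx": 0,"ry": 0,"rz": 0},
    {"hand": 0.04,"tx": 0.003,"ty": -0.035,"tz": 0,"rx": 0,"ry": 0,"rz": 0},
    {"hand": 0.04,"tx": 0.003,"ty": -0.035,"tz": 0,"rx": 0,"ry": 0,"rz": 0},
    {"hand": 0.04,"tx": 0.003,"ty": -0.035,"tz": 0,"rx": 0,"ry": 0,"rz": 0},
    {"hand": 0.04,"tx": 0.003,"ty": -0.035,"tz": 0,"rx": 0,"ry": 0,"rz": 0},
    {"hand": 0.04,"tx": 0.002,"ty": -0.03,"tz": 0,"rx": 0,"ry": 0,"rz": 0},
    {"hand": 0.04,"tx": 0.001,"ty": -0.015,"tz": 0,"rx": 0,"ry": 0,"rz": 0},
    {"hand": 0.04,"tx": 0.001,"ty": -0.006,"tz": 0,"rx": 0,"ry": 0,"rz": 0},
    {"hand": 0.04,"tx": 0,"ty": 0,"tz": 0,"rx": 0,"ry": 0,"rz": 0},
    {"hand": 0.04,"tx": 0,"ty": 0,"tz": 0,"rx": 0,"ry": 0,"rz": 0},
  ],
)

```text
time_s: 17.25
ee_pos: [594.4, -322.8, 176.0]
tcp_rot: [-0.001, 0.998, 0.055, -0.0]
wrist_force: [0.0, 0.5, -2.2]
grip_width: 44.2
gripper_force: 61.7
```

```bash
python3 - <<'E'
from h import *
s=r.observe();print(s['ee_pos'],s['grip_width'],s['gripper_force'],s['wrist_force'],s['moment'])
im=vision.grab_frame("scene")
a=cv2.resize(im[130:260,130:290,::-1],(800,600),interpolation=cv2.INTER_CUBIC)
cv2.imwrite("pics/b1.png",a)
E
```

```text
[ 594.37301889 -322.82943012  175.96246162] 44.21899940383878 61.749995809514076 [ 1.66299533e-03  4.88050956e-01 -2.23431998e+00] [-0.04173028 -0.01726712 -0.0447466 ]
```

View pics/b1.png

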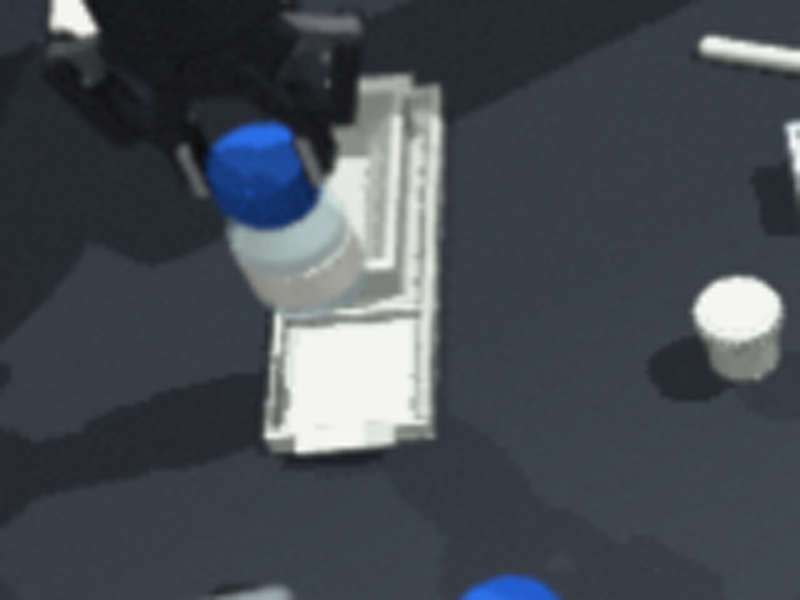

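The bottle hangs upright, with the pads on the upper half of the cap (rows 140–195) and the empty short compartment below it. I lower it now.

move_arm(
  increments=[
    {"hand": 0.04,"tx": 0,"ty": -0.001,"tz": -0.02,"rx": 0,"ry": 0,"rz": 0},
    {"hand": 0.04,"tx": 0,"ty": 0,"tz": -0.035,"rx": 0,"ry": 0,"rz": 0},
    {"hand": 0.04,"tx": 0,"ty": 0,"tz": -0.025,"rx": 0,"ry": 0,"rz": 0},
    {"hand": 0.04,"tx": 0,"ty": 0,"tz": -0.008,"rx": 0,"ry": 0,"rz": 0},
    {"hand": 0.04,"tx": 0,"ty": 0,"tz": -0.004,"rx": 0,"ry": 0,"rz": 0},
    {"hand": 0.04,"tx": 0,"ty": 0,"tz": -0.002,"rx": 0,"ry": 0,"rz": 0},
    {"hand": 0.04,"tx": 0,"ty": 0,"tz": -0.001,"rx": 0,"ry": 0,"rz": 0},
    {"hand": 0.04,"tx": 0,"ty": 0,"tz": 0,"rx": 0,"ry": 0,"rz": 0},
    {"hand": 0.04,"tx": 0,"ty": 0,"tz": 0,"rx": 0,"ry": 0,"rz": 0},
  ],
)

```text
time_s: 18.2
ee_pos: [594.8, -325.5, 82.0]
tcp_rot: [0.0, 0.998, 0.055, 0.001]
wrist_force: [0.5, -0.1, -1.6]
grip_width: 44.7
gripper_force: 61.8
```

move_arm(
  increments=[
    {"hand": 0.04,"tx": 0,"ty": 0,"tz": -0.001,"rx": 0,"ry": 0,"rz": 0},
    {"hand": 0.04,"tx": 0,"ty": 0,"tz": -0.001,"rx": 0,"ry": 0,"rz": 0},
    {"hand": 0.04,"tx": 0,"ty": 0,"tz": -0.001,"rx": 0,"ry": 0,"rz": 0},
    {"hand": 0.04,"tx": 0,"ty": 0,"tz": 0,"rx": 0,"ry": 0,"rz": 0},
    {"hand": 0.04,"tx": 0,"ty": 0,"tz": 0,"rx": 0,"ry": 0,"rz": 0},
  ],
)

```text
time_s: 18.7
ee_pos: [594.7, -325.4, 79.3]
tcp_rot: [0.0, 0.998, 0.055, 0.001]
wrist_force: [-2.4, 1.5, 5.9]
grip_width: 44.4
gripper_force: 62.5
```

move_arm(
  increments=[
    {"hand": 0.048,"tx": 0,"ty": 0,"tz": 0,"rx": 0,"ry": 0,"rz": 0},
    {"hand": 0.052,"tx": 0,"ty": 0,"tz": 0,"rx": 0,"ry": 0,"rz": 0},
    {"hand": 0.06,"tx": 0,"ty": 0,"tz": 0,"rx": 0,"ry": 0,"rz": 0},
    {"hand": 0.075,"tx": 0,"ty": 0,"tz": 0,"rx": 0,"ry": 0,"rz": 0},
    {"hand": 0.085,"tx": 0,"ty": 0,"tz": 0.005,"rx": 0,"ry": 0,"rz": 0},
    {"hand": 0.085,"tx": 0,"ty": 0,"tz": 0.02,"rx": 0,"ry": 0,"rz": 0},
    {"hand": 0.085,"tx": 0,"ty": 0,"tz": 0.04,"rx": 0,"ry": 0,"rz": 0},
    {"hand": 0.085,"tx": -0.004,"ty": 0.007,"tz": 0.025,"rx": 0,"ry": 0,"rz": 2},
    {"hand": 0.085,"tx": -0.01,"ty": 0.02,"tz": 0.01,"rx": 0,"ry": 0,"rz": 7},
    {"hand": 0.085,"tx": -0.013,"ty": 0.026,"tz": 0,"rx": 0,"ry": 0,"rz": 8},
    {"hand": 0.085,"tx": -0.013,"ty": 0.026,"tz": 0,"rx": 0,"ry": 0,"rz": 8},
    {"hand": 0.085,"tx": -0.013,"ty": 0.026,"tz": 0,"rx": 0,"ry": 0,"rz": 8},
    {"hand": 0.085,"tx": -0.013,"ty": 0.026,"tz": 0,"rx": 0,"ry": 0,"rz": 8},
    {"hand": 0.085,"tx": -0.013,"ty": 0.026,"tz": 0,"rx": 0,"ry": 0,"rz": 8},
    {"hand": 0.085,"tx": -0.013,"ty": 0.026,"tz": 0,"rx": 0,"ry": 0,"rz": 8},
    {"hand": 0.085,"tx": -0.013,"ty": 0.026,"tz": 0,"rx": 0,"ry": 0,"rz": 8},
    {"hand": 0.085,"tx": -0.013,"ty": 0.026,"tz": 0,"rx": 0,"ry": 0,"rz": 8},
    {"hand": 0.085,"tx": -0.013,"ty": 0.026,"tz": 0,"rx": 0,"ry": 0,"rz": 8},
    {"hand": 0.085,"tx": -0.012,"ty": 0.016,"tz": 0,"rx": 0,"ry": 0,"rz": 8},
    {"hand": 0.085,"tx": -0.004,"ty": 0.005,"tz": 0,"rx": 0,"ry": 0,"rz": 5},
  ],
)

```text
time_s: 20.7
ee_pos: [446.1, -41.8, 178.5]
tcp_rot: [-0.0, 0.638, 0.77, 0.0]
wrist_force: [0.2, -0.5, 0.0]
grip_width: 85.1
gripper_force: 0.0
```

```bash
python3 - <<'E'
from h import *
s=r.observe();q=s['tcp_rot'];print(s['ee_pos'],s['grip_width'],s['gripper_force'],np.degrees(2*np.arctan2(q[2],q[1]))-90)
im=vision.grab_frame("scene")
a=cv2.resize(im[130:250,150:310,::-1],(800,600),interpolation=cv2.INTER_CUBIC)
cv2.imwrite("pics/b2.png",a)
E
```

```text
[446.12488641 -41.80068795 178.50414786] 85.13635735511625 0.0 10.647256150567344
```

View pics/b2.png

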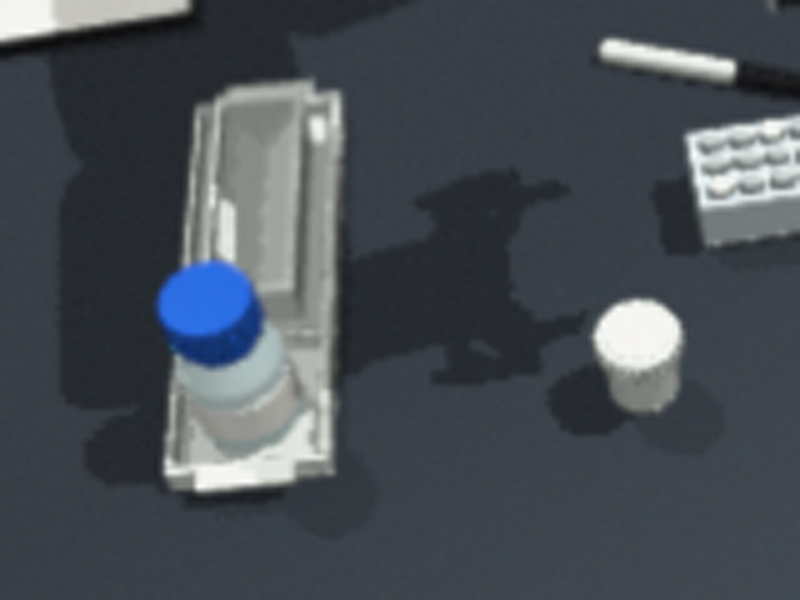

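The bottle stands upright inside the short compartment (base near (245,430)). Next the tube block, which I grip across its short side.

move_arm(
  increments=[
    {"hand": 0.085,"tx": 0.002,"ty": -0.0015,"tz": -0.02,"rx": 0,"ry": 0,"rz": 0},
    {"hand": 0.085,"tx": 0,"ty": 0,"tz": -0.04,"rx": 0,"ry": 0,"rz": 0},
    {"hand": 0.085,"tx": 0,"ty": 0,"tz": -0.045,"rx": 0,"ry": 0,"rz": 0},
    {"hand": 0.085,"tx": 0,"ty": 0,"tz": -0.035,"rx": 0,"ry": 0,"rz": 0},
    {"hand": 0.085,"tx": 0,"ty": 0,"tz": -0.018,"rx": 0,"ry": 0,"rz": 0},
    {"hand": 0.085,"tx": 0,"ty": 0,"tz": -0.01,"rx": 0,"ry": 0,"rz": 0},
    {"hand": 0.085,"tx": 0,"ty": 0,"tz": -0.005,"rx": 0,"ry": 0,"rz": 0},
    {"hand": 0.085,"tx": 0,"ty": 0,"tz": 0,"rx": 0,"ry": 0,"rz": 0},
    {"hand": 0.066,"tx": 0,"ty": 0,"tz": 0,"rx": 0,"ry": 0,"rz": 0},
    {"hand": 0.06,"tx": 0,"ty": 0,"tz": 0,"rx": 0,"ry": 0,"rz": 0},
    {"hand": 0.056,"tx": 0,"ty": 0,"tz": 0,"rx": 0,"ry": 0,"rz": 0},
    {"hand": 0.052,"tx": 0,"ty": 0,"tz": 0,"rx": 0,"ry": 0,"rz": 0},
    {"hand": 0.048,"tx": 0,"ty": 0,"tz": 0,"rx": 0,"ry": 0,"rz": 0},
    {"hand": 0.045,"tx": 0,"ty": 0,"tz": 0,"rx": 0,"ry": 0,"rz": 0},
    {"hand": 0.045,"tx": 0,"ty": 0,"tz": 0,"rx": 0,"ry": 0,"rz": 0},
  ],
  force=90,
)

```text
time_s: 22.25
ee_pos: [449.5, -44.9, 6.4]
tcp_rot: [0.0, 0.641, 0.768, 0.0]
wrist_force: [-3.1, 0.2, 11.0]
grip_width: 54.2
gripper_force: 94.1
```

move_arm(
  increments=[
    {"hand": 0.045,"tx": 0,"ty": 0,"tz": 0.005,"rx": 0,"ry": 0,"rz": 0},
    {"hand": 0.045,"tx": 0,"ty": 0,"tz": 0.02,"rx": 0,"ry": 0,"rz": 0},
    {"hand": 0.045,"tx": 0,"ty": 0,"tz": 0.035,"rx": 0,"ry": 0,"rz": 0},
    {"hand": 0.045,"tx": 0,"ty": 0,"tz": 0.035,"rx": 0,"ry": 0,"rz": 0},
    {"hand": 0.045,"tx": 0,"ty": 0,"tz": 0.025,"rx": 0,"ry": 0,"rz": 0},
    {"hand": 0.045,"tx": 0.001,"ty": 0.01,"tz": 0.01,"rx": 0,"ry": 0,"rz": 0},
    {"hand": 0.045,"tx": 0.002,"ty": 0.02,"tz": 0,"rx": 0,"ry": 0,"rz": -0.6},
    {"hand": 0.045,"tx": 0.003,"ty": 0.035,"tz": 0,"rx": 0,"ry": 0,"rz": -0.6},
    {"hand": 0.045,"tx": 0.003,"ty": 0.035,"tz": 0,"rx": 0,"ry": 0,"rz": -0.6},
    {"hand": 0.045,"tx": 0.003,"ty": 0.035,"tz": 0,"rx": 0,"ry": 0,"rz": -0.6},
    {"hand": 0.045,"tx": 0.003,"ty": 0.035,"tz": 0,"rx": 0,"ry": 0,"rz": -0.6},
    {"hand": 0.045,"tx": 0.003,"ty": 0.035,"tz": 0,"rx": 0,"ry": 0,"rz": -0.6},
    {"hand": 0.045,"tx": 0.003,"ty": 0.035,"tz": 0,"rx": 0,"ry": 0,"rz": -0.6},
    {"hand": 0.045,"tx": 0.003,"ty": 0.035,"tz": 0,"rx": 0,"ry": 0,"rz": -0.6},
    {"hand": 0.045,"tx": 0.003,"ty": 0.03,"tz": 0,"rx": 0,"ry": 0,"rz": -0.6},
    {"hand": 0.045,"tx": 0.002,"ty": 0.02,"tz": 0,"rx": 0,"ry": 0,"rz": -0.6},
    {"hand": 0.045,"tx": 0.001,"ty": 0.01,"tz": 0,"rx": 0,"ry": 0,"rz": 0},
    {"hand": 0.045,"tx": 0,"ty": 0,"tz": 0,"rx": 0,"ry": 0,"rz": 0},
    {"hand": 0.045,"tx": 0,"ty": 0,"tz": 0,"rx": 0,"ry": 0,"rz": 0},
  ],
)

```text
time_s: 24.15
ee_pos: [478.6, 289.4, 134.3]
tcp_rot: [-0.0, 0.68, 0.733, -0.001]
wrist_force: [-0.2, -0.0, -3.2]
grip_width: 54.0
gripper_force: 96.3
```

move_arm(
  increments=[
    {"hand": 0.045,"tx": 0.001,"ty": 0.001,"tz": -0.02,"rx": 0,"ry": 0,"rz": 0},
    {"hand": 0.045,"tx": 0,"ty": 0,"tz": -0.035,"rx": 0,"ry": 0,"rz": 0},
    {"hand": 0.045,"tx": 0,"ty": 0,"tz": -0.03,"rx": 0,"ry": 0,"rz": 0},
    {"hand": 0.045,"tx": 0,"ty": 0,"tz": -0.02,"rx": 0,"ry": 0,"rz": 0},
    {"hand": 0.045,"tx": 0,"ty": 0,"tz": -0.01,"rx": 0,"ry": 0,"rz": 0},
    {"hand": 0.045,"tx": 0,"ty": 0,"tz": -0.004,"rx": 0,"ry": 0,"rz": 0},
    {"hand": 0.045,"tx": 0,"ty": 0,"tz": -0.002,"rx": 0,"ry": 0,"rz": 0},
    {"hand": 0.045,"tx": 0,"ty": 0,"tz": -0.001,"rx": 0,"ry": 0,"rz": 0},
    {"hand": 0.045,"tx": 0,"ty": 0,"tz": 0,"rx": 0,"ry": 0,"rz": 0},
    {"hand": 0.045,"tx": 0,"ty": 0,"tz": 0,"rx": 0,"ry": 0,"rz": 0},
  ],
)

```text
time_s: 25.15
ee_pos: [480.8, 291.5, 13.8]
tcp_rot: [0.0, 0.68, 0.733, 0.001]
wrist_force: [-0.7, 0.0, -2.9]
grip_width: 53.8
gripper_force: 96.1
```

move_arm(
  increments=[
    {"hand": 0.045,"tx": -0.001,"ty": -0.001,"tz": -0.002,"rx": 0,"ry": 0,"rz": 0},
    {"hand": 0.045,"tx": 0,"ty": 0,"tz": -0.001,"rx": 0,"ry": 0,"rz": 0},
    {"hand": 0.045,"tx": 0,"ty": 0,"tz": -0.001,"rx": 0,"ry": 0,"rz": 0},
    {"hand": 0.045,"tx": 0,"ty": 0,"tz": 0,"rx": 0,"ry": 0,"rz": 0},
    {"hand": 0.045,"tx": 0,"ty": 0,"tz": 0,"rx": 0,"ry": 0,"rz": 0},
  ],
)

```text
time_s: 25.65
ee_pos: [479.2, 290.2, 9.5]
tcp_rot: [-0.0, 0.68, 0.733, -0.0]
wrist_force: [-2.6, -1.6, 3.9]
grip_width: 54.1
gripper_force: 96.9
```

move_arm(
  increments=[
    {"hand": 0.058,"tx": 0,"ty": 0,"tz": 0,"rx": 0,"ry": 0,"rz": 0},
    {"hand": 0.062,"tx": 0,"ty": 0,"tz": 0,"rx": 0,"ry": 0,"rz": 0},
    {"hand": 0.07,"tx": 0,"ty": 0,"tz": 0,"rx": 0,"ry": 0,"rz": 0},
    {"hand": 0.08,"tx": 0,"ty": 0,"tz": 0,"rx": 0,"ry": 0,"rz": 0},
    {"hand": 0.08,"tx": 0,"ty": 0,"tz": 0.006,"rx": 0,"ry": 0,"rz": 0},
    {"hand": 0.085,"tx": 0,"ty": 0,"tz": 0.02,"rx": 0,"ry": 0,"rz": 0},
    {"hand": 0.085,"tx": 0,"ty": 0,"tz": 0.04,"rx": 0,"ry": 0,"rz": 0},
    {"hand": 0.085,"tx": 0,"ty": 0,"tz": 0.04,"rx": 0,"ry": 0,"rz": 0},
    {"hand": 0.085,"tx": 0.006,"ty": -0.009,"tz": 0.01,"rx": 0,"ry": 0,"rz": 0},
    {"hand": 0.085,"tx": 0.012,"ty": -0.02,"tz": 0,"rx": 0,"ry": 0,"rz": 0},
    {"hand": 0.085,"tx": 0.02,"ty": -0.032,"tz": 0,"rx": 0,"ry": 0,"rz": 0},
    {"hand": 0.085,"tx": 0.02,"ty": -0.032,"tz": 0,"rx": 0,"ry": 0,"rz": 0},
    {"hand": 0.085,"tx": 0.02,"ty": -0.032,"tz": 0,"rx": 0,"ry": 0,"rz": 0},
    {"hand": 0.085,"tx": 0.015,"ty": -0.024,"tz": 0,"rx": 0,"ry": 0,"rz": 0},
    {"hand": 0.085,"tx": 0.008,"ty": -0.013,"tz": 0,"rx": 0,"ry": 0,"rz": 0},
    {"hand": 0.085,"tx": 0.004,"ty": -0.006,"tz": 0,"rx": 0,"ry": 0,"rz": 0},
    {"hand": 0.085,"tx": 0,"ty": 0,"tz": 0,"rx": 0,"ry": 0,"rz": 0},
    {"hand": 0.085,"tx": 0,"ty": 0,"tz": 0,"rx": 0,"ry": 0,"rz": 0},
  ],
)

```text
time_s: 27.45
ee_pos: [583.8, 123.1, 124.9]
tcp_rot: [-0.0, 0.68, 0.733, -0.0]
wrist_force: [-0.5, -0.5, -0.0]
grip_width: 85.1
gripper_force: 0.0
```

```bash
python3 - <<'E'
from h import *
s=r.observe();print(s['ee_pos'],s['grip_width'])
im=vision.grab_frame("scene")
a=cv2.resize(im[145:255,360:500,::-1],(700,550),interpolation=cv2.INTER_CUBIC)
cv2.imwrite("pics/k1.png",a)
E
```

```text
[583.75239639 123.07929233 124.88044683] 85.12783167616426
```

View pics/k1.png

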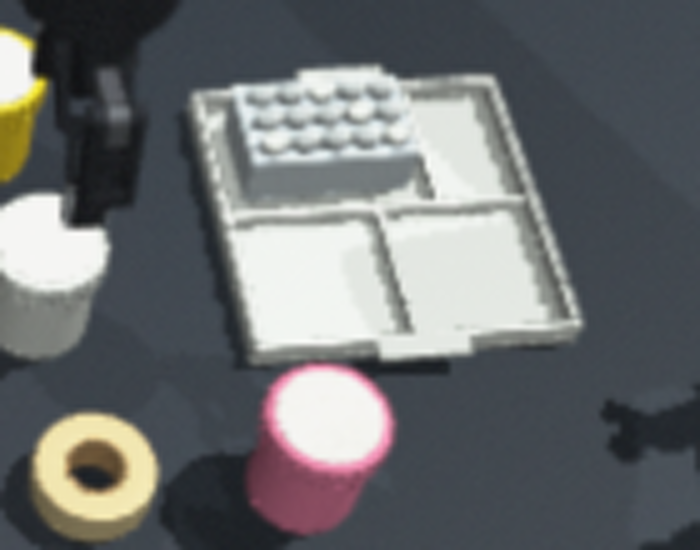

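The block lies flat in the oblong compartment (crop (330,125)), clear of ribs and rim, and both square compartments are free. The jar is next.

move_arm(
  increments=[
    {"hand": 0.085,"tx": 0.0005,"ty": -0.001,"tz": -0.02,"rx": 0,"ry": 0,"rz": 0},
    {"hand": 0.085,"tx": 0,"ty": 0,"tz": -0.035,"rx": 0,"ry": 0,"rz": 0},
    {"hand": 0.085,"tx": 0,"ty": 0,"tz": -0.02,"rx": 0,"ry": 0,"rz": 0},
    {"hand": 0.085,"tx": 0,"ty": 0,"tz": -0.009,"rx": 0,"ry": 0,"rz": 0},
    {"hand": 0.085,"tx": 0,"ty": 0,"tz": 0,"rx": 0,"ry": 0,"rz": 0},
    {"hand": 0.07,"tx": 0,"ty": 0,"tz": 0,"rx": 0,"ry": 0,"rz": 0},
    {"hand": 0.066,"tx": 0,"ty": 0,"tz": 0,"rx": 0,"ry": 0,"rz": 0},
    {"hand": 0.062,"tx": 0,"ty": 0,"tz": 0,"rx": 0,"ry": 0,"rz": 0},
    {"hand": 0.058,"tx": 0,"ty": 0,"tz": 0,"rx": 0,"ry": 0,"rz": 0},
    {"hand": 0.055,"tx": 0,"ty": 0,"tz": 0,"rx": 0,"ry": 0,"rz": 0},
    {"hand": 0.055,"tx": 0,"ty": 0,"tz": 0,"rx": 0,"ry": 0,"rz": 0},
    {"hand": 0.055,"tx": 0,"ty": 0,"tz": 0,"rx": 0,"ry": 0,"rz": 0},
  ],
  force=50,
)

```text
time_s: 28.7
ee_pos: [585.5, 121.5, 43.1]
tcp_rot: [0.001, 0.68, 0.733, 0.001]
wrist_force: [-2.1, -0.9, 7.5]
grip_width: 59.3
gripper_force: 52.7
```

move_arm(
  increments=[
    {"hand": 0.055,"tx": 0,"ty": 0,"tz": 0.005,"rx": 0,"ry": 0,"rz": 0},
    {"hand": 0.055,"tx": 0,"ty": 0,"tz": 0.02,"rx": 0,"ry": 0,"rz": 0},
    {"hand": 0.055,"tx": 0,"ty": 0,"tz": 0.03,"rx": 0,"ry": 0,"rz": 0},
    {"hand": 0.055,"tx": 0,"ty": 0.006,"tz": 0.025,"rx": 0,"ry": 0,"rz": 0},
    {"hand": 0.055,"tx": -0.002,"ty": 0.015,"tz": 0.01,"rx": 0,"ry": 0,"rz": 0},
    {"hand": 0.055,"tx": -0.003,"ty": 0.025,"tz": 0,"rx": 0,"ry": 0,"rz": 0},
    {"hand": 0.055,"tx": -0.003,"ty": 0.025,"tz": 0,"rx": 0,"ry": 0,"rz": 0},
    {"hand": 0.055,"tx": -0.003,"ty": 0.025,"tz": 0,"rx": 0,"ry": 0,"rz": 0},
    {"hand": 0.055,"tx": -0.003,"ty": 0.025,"tz": 0,"rx": 0,"ry": 0,"rz": 0},
    {"hand": 0.055,"tx": -0.003,"ty": 0.022,"tz": 0,"rx": 0,"ry": 0,"rz": 0},
    {"hand": 0.055,"tx": -0.001,"ty": 0.011,"tz": 0,"rx": 0,"ry": 0,"rz": 0},
    {"hand": 0.055,"tx": 0,"ty": 0.004,"tz": 0,"rx": 0,"ry": 0,"rz": 0},
    {"hand": 0.055,"tx": 0,"ty": 0,"tz": -0.02,"rx": 0,"ry": 0,"rz": 0},
    {"hand": 0.055,"tx": 0,"ty": 0,"tz": -0.03,"rx": 0,"ry": 0,"rz": 0},
    {"hand": 0.055,"tx": 0,"ty": 0,"tz": -0.018,"rx": 0,"ry": 0,"rz": 0},
    {"hand": 0.055,"tx": 0,"ty": 0,"tz": -0.008,"rx": 0,"ry": 0,"rz": 0},
    {"hand": 0.055,"tx": 0,"ty": 0,"tz": 0,"rx": 0,"ry": 0,"rz": 0},
    {"hand": 0.055,"tx": 0,"ty": 0,"tz": 0,"rx": 0,"ry": 0,"rz": 0},
  ],
)

```text
time_s: 30.5
ee_pos: [567.6, 279.2, 55.8]
tcp_rot: [0.0, 0.68, 0.733, 0.001]
wrist_force: [-0.0, -0.2, -1.0]
grip_width: 59.5
gripper_force: 54.2
```

Placed TCP height should be about 46.

move_arm(
  increments=[
    {"hand": 0.055,"tx": 0,"ty": 0,"tz": -0.004,"rx": 0,"ry": 0,"rz": 0},
    {"hand": 0.055,"tx": 0,"ty": 0,"tz": -0.002,"rx": 0,"ry": 0,"rz": 0},
    {"hand": 0.055,"tx": 0,"ty": 0,"tz": -0.001,"rx": 0,"ry": 0,"rz": 0},
    {"hand": 0.055,"tx": 0,"ty": 0,"tz": -0.001,"rx": 0,"ry": 0,"rz": 0},
    {"hand": 0.055,"tx": 0,"ty": 0,"tz": -0.001,"rx": 0,"ry": 0,"rz": 0},
    {"hand": 0.055,"tx": 0,"ty": 0,"tz": 0,"rx": 0,"ry": 0,"rz": 0},
    {"hand": 0.055,"tx": 0,"ty": 0,"tz": 0,"rx": 0,"ry": 0,"rz": 0},
  ],
)

```text
time_s: 31.2
ee_pos: [567.0, 279.3, 46.2]
tcp_rot: [0.0, 0.68, 0.733, 0.0]
wrist_force: [-0.6, -0.6, 0.7]
grip_width: 59.9
gripper_force: 54.3
```

move_arm(
  increments=[
    {"hand": 0.055,"tx": 0,"ty": 0,"tz": -0.001,"rx": 0,"ry": 0,"rz": 0},
    {"hand": 0.055,"tx": 0,"ty": 0,"tz": 0,"rx": 0,"ry": 0,"rz": 0},
    {"hand": 0.055,"tx": 0,"ty": 0,"tz": 0,"rx": 0,"ry": 0,"rz": 0},
  ],
)

```text
time_s: 31.5
ee_pos: [567.0, 279.4, 46.2]
tcp_rot: [0.0, 0.68, 0.733, 0.0]
wrist_force: [-2.1, -0.0, 5.6]
grip_width: 59.7
gripper_force: 54.9
```

move_arm(
  increments=[
    {"hand": 0.064,"tx": 0,"ty": 0,"tz": 0,"rx": 0,"ry": 0,"rz": 0},
    {"hand": 0.068,"tx": 0,"ty": 0,"tz": 0,"rx": 0,"ry": 0,"rz": 0},
    {"hand": 0.076,"tx": 0,"ty": 0,"tz": 0,"rx": 0,"ry": 0,"rz": 0},
    {"hand": 0.085,"tx": 0,"ty": 0,"tz": 0,"rx": 0,"ry": 0,"rz": 0},
    {"hand": 0.085,"tx": 0,"ty": 0,"tz": 0.008,"rx": 0,"ry": 0,"rz": 0},
    {"hand": 0.085,"tx": 0,"ty": 0,"tz": 0.03,"rx": 0,"ry": 0,"rz": 0},
    {"hand": 0.085,"tx": 0,"ty": 0,"tz": 0.035,"rx": 0,"ry": 0,"rz": 0},
    {"hand": 0.085,"tx": 0.008,"ty": -0.009,"tz": 0.012,"rx": 0,"ry": 0,"rz": -2.5},
    {"hand": 0.085,"tx": 0.015,"ty": -0.017,"tz": 0,"rx": 0,"ry": 0,"rz": -6},
    {"hand": 0.085,"tx": 0.022,"ty": -0.025,"tz": 0,"rx": 0,"ry": 0,"rz": -8},
    {"hand": 0.085,"tx": 0.025,"ty": -0.028,"tz": 0,"rx": 0,"ry": 0,"rz": -8},
    {"hand": 0.085,"tx": 0.025,"ty": -0.028,"tz": 0,"rx": 0,"ry": 0,"rz": -8},
    {"hand": 0.085,"tx": 0.018,"ty": -0.02,"tz": 0,"rx": 0,"ry": 0,"rz": -8},
    {"hand": 0.085,"tx": 0.0095,"ty": -0.01,"tz": 0,"rx": 0,"ry": 0,"rz": -4.8},
    {"hand": 0.085,"tx": 0,"ty": 0,"tz": -0.02,"rx": 0,"ry": 0,"rz": 0},
    {"hand": 0.085,"tx": 0,"ty": 0,"tz": -0.04,"rx": 0,"ry": 0,"rz": 0},
    {"hand": 0.085,"tx": 0,"ty": 0,"tz": -0.025,"rx": 0,"ry": 0,"rz": 0},
    {"hand": 0.085,"tx": 0,"ty": 0,"tz": -0.01,"rx": 0,"ry": 0,"rz": 0},
    {"hand": 0.085,"tx": 0,"ty": 0,"tz": 0,"rx": 0,"ry": 0,"rz": 0},
    {"hand": 0.085,"tx": 0,"ty": 0,"tz": 0,"rx": 0,"ry": 0,"rz": 0},
  ],
)

```text
time_s: 33.5
ee_pos: [690.4, 142.2, 36.2]
tcp_rot: [0.0, 0.91, 0.414, 0.001]
wrist_force: [1.1, -0.3, 0.3]
grip_width: 85.2
gripper_force: 0.0
```

move_arm(
  increments=[
    {"hand": 0.085,"tx": -0.001,"ty": 0,"tz": -0.015,"rx": 0,"ry": 0,"rz": 0},
    {"hand": 0.085,"tx": 0,"ty": 0,"tz": -0.012,"rx": 0,"ry": 0,"rz": 0},
    {"hand": 0.085,"tx": 0,"ty": 0,"tz": -0.006,"rx": 0,"ry": 0,"rz": 0},
    {"hand": 0.085,"tx": 0,"ty": 0,"tz": -0.004,"rx": 0,"ry": 0,"rz": 0},
    {"hand": 0.085,"tx": 0,"ty": 0,"tz": 0,"rx": 0,"ry": 0,"rz": 0},
    {"hand": 0.085,"tx": 0,"ty": 0,"tz": 0,"rx": 0,"ry": 0,"rz": 0},
  ],
  force=35,
)

```text
time_s: 34.1
ee_pos: [688.7, 142.3, -1.8]
tcp_rot: [0.0, 0.91, 0.415, 0.0]
wrist_force: [0.0, 0.3, -0.1]
grip_width: 85.5
gripper_force: 0.0
```

move_arm(
  increments=[
    {"hand": 0.07,"tx": 0,"ty": 0,"tz": 0,"rx": 0,"ry": 0,"rz": 0},
    {"hand": 0.066,"tx": 0,"ty": 0,"tz": 0,"rx": 0,"ry": 0,"rz": 0},
    {"hand": 0.062,"tx": 0,"ty": 0,"tz": 0,"rx": 0,"ry": 0,"rz": 0},
    {"hand": 0.058,"tx": 0,"ty": 0,"tz": 0,"rx": 0,"ry": 0,"rz": 0},
    {"hand": 0.055,"tx": 0,"ty": 0,"tz": 0,"rx": 0,"ry": 0,"rz": 0},
    {"hand": 0.055,"tx": 0,"ty": 0,"tz": 0,"rx": 0,"ry": 0,"rz": 0},
    {"hand": 0.055,"tx": 0,"ty": 0,"tz": 0,"rx": 0,"ry": 0,"rz": 0},
  ],
)

```text
time_s: 34.8
ee_pos: [689.0, 142.2, -0.7]
tcp_rot: [0.0, 0.91, 0.415, 0.001]
wrist_force: [-1.3, -0.2, 6.2]
grip_width: 60.8
gripper_force: 37.1
```

move_arm(
  increments=[
    {"hand": 0.055,"tx": 0,"ty": 0,"tz": 0.005,"rx": 0,"ry": 0,"rz": 0},
    {"hand": 0.055,"tx": 0,"ty": 0,"tz": 0.025,"rx": 0,"ry": 0,"rz": 0},
    {"hand": 0.055,"tx": 0,"ty": 0,"tz": 0.04,"rx": 0,"ry": 0,"rz": 0},
    {"hand": 0.055,"tx": -0.003,"ty": 0.005,"tz": 0.035,"rx": 0,"ry": 0,"rz": 0},
    {"hand": 0.055,"tx": -0.009,"ty": 0.016,"tz": 0.015,"rx": 0,"ry": 0,"rz": 0},
    {"hand": 0.055,"tx": -0.017,"ty": 0.03,"tz": 0,"rx": 0,"ry": 0,"rz": 0},
    {"hand": 0.055,"tx": -0.02,"ty": 0.035,"tz": 0,"rx": 0,"ry": 0,"rz": 0},
    {"hand": 0.055,"tx": -0.02,"ty": 0.035,"tz": 0,"rx": 0,"ry": 0,"rz": 0},
    {"hand": 0.055,"tx": -0.02,"ty": 0.035,"tz": 0,"rx": 0,"ry": 0,"rz": 0},
    {"hand": 0.055,"tx": -0.02,"ty": 0.035,"tz": 0,"rx": 0,"ry": 0,"rz": 0},
    {"hand": 0.055,"tx": -0.012,"ty": 0.022,"tz": 0,"rx": 0,"ry": 0,"rz": 0},
    {"hand": 0.055,"tx": -0.007,"ty": 0.012,"tz": 0,"rx": 0,"ry": 0,"rz": 0},
    {"hand": 0.055,"tx": 0,"ty": 0,"tz": -0.02,"rx": 0,"ry": 0,"rz": 0},
    {"hand": 0.055,"tx": 0,"ty": 0,"tz": -0.035,"rx": 0,"ry": 0,"rz": 0},
    {"hand": 0.055,"tx": 0,"ty": 0,"tz": -0.025,"rx": 0,"ry": 0,"rz": 0},
    {"hand": 0.055,"tx": 0,"ty": 0,"tz": 0,"rx": 0,"ry": 0,"rz": 0},
    {"hand": 0.055,"tx": 0,"ty": 0,"tz": 0,"rx": 0,"ry": 0,"rz": 0},
  ],
)

```text
time_s: 36.5
ee_pos: [560.3, 367.0, 37.8]
tcp_rot: [0.0, 0.91, 0.414, -0.001]
wrist_force: [0.4, -0.1, -0.9]
grip_width: 60.4
gripper_force: 38.3
```

```bash
python3 - <<'E'
from h import *
s=r.observe();print(s['ee_pos'],s['grip_width'],s['wrist_force'])
im=vision.grab_frame("scene")
a=cv2.resize(im[135:245,360:500,::-1],(700,550),interpolation=cv2.INTER_CUBIC)
cv2.imwrite("pics/k2.png",a)
E
```

```text
[560.27530992 366.99467524  37.77513237] 60.439167240777095 [ 0.41730961 -0.06899472 -0.92498144]
```

View pics/k2.png

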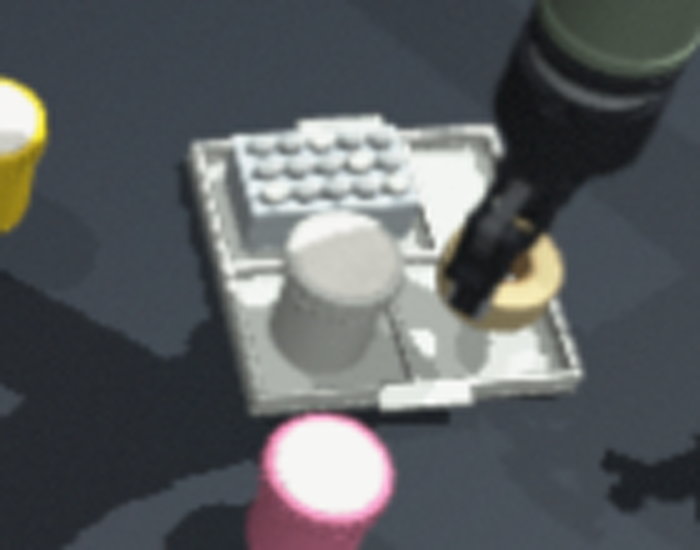

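The jar stands inside its square (base near (325,355)). The tape is held level over the other square (crop (500,275)). I lower it.

move_arm(
  increments=[
    {"hand": 0.055,"tx": 0,"ty": 0,"tz": -0.015,"rx": 0,"ry": 0,"rz": 0},
    {"hand": 0.055,"tx": 0,"ty": 0,"tz": -0.009,"rx": 0,"ry": 0,"rz": 0},
    {"hand": 0.055,"tx": 0,"ty": 0,"tz": -0.005,"rx": 0,"ry": 0,"rz": 0},
    {"hand": 0.055,"tx": 0,"ty": 0,"tz": -0.003,"rx": 0,"ry": 0,"rz": 0},
    {"hand": 0.055,"tx": 0,"ty": 0,"tz": -0.001,"rx": 0,"ry": 0,"rz": 0},
    {"hand": 0.055,"tx": 0,"ty": 0,"tz": 0,"rx": 0,"ry": 0,"rz": 0},
    {"hand": 0.055,"tx": 0,"ty": 0,"tz": 0,"rx": 0,"ry": 0,"rz": 0},
  ],
)

```text
time_s: 37.25
ee_pos: [560.6, 367.4, 5.4]
tcp_rot: [-0.0, 0.91, 0.415, 0.0]
wrist_force: [-0.3, -0.8, -0.5]
grip_width: 60.7
gripper_force: 38.3
```

move_arm(
  increments=[
    {"hand": 0.055,"tx": 0,"ty": 0,"tz": -0.001,"rx": 0,"ry": 0,"rz": 0},
    {"hand": 0.055,"tx": 0,"ty": 0,"tz": -0.001,"rx": 0,"ry": 0,"rz": 0},
    {"hand": 0.055,"tx": 0,"ty": 0,"tz": -0.001,"rx": 0,"ry": 0,"rz": 0},
    {"hand": 0.055,"tx": 0,"ty": 0,"tz": 0,"rx": 0,"ry": 0,"rz": 0},
    {"hand": 0.055,"tx": 0,"ty": 0,"tz": 0,"rx": 0,"ry": 0,"rz": 0},
  ],
)

```text
time_s: 37.75
ee_pos: [560.4, 367.3, 2.3]
tcp_rot: [0.0, 0.91, 0.415, 0.0]
wrist_force: [-0.9, -1.2, 1.5]
grip_width: 60.6
gripper_force: 38.6
```

move_arm(
  increments=[
    {"hand": 0.064,"tx": 0,"ty": 0,"tz": 0,"rx": 0,"ry": 0,"rz": 0},
    {"hand": 0.068,"tx": 0,"ty": 0,"tz": 0,"rx": 0,"ry": 0,"rz": 0},
    {"hand": 0.07,"tx": 0,"ty": 0,"tz": 0,"rx": 0,"ry": 0,"rz": 0},
    {"hand": 0.07,"tx": 0,"ty": 0,"tz": 0,"rx": 0,"ry": 0,"rz": 0},
    {"hand": 0.07,"tx": 0,"ty": 0,"tz": 0.005,"rx": 0,"ry": 0,"rz": 0},
    {"hand": 0.07,"tx": 0,"ty": 0,"tz": 0.02,"rx": 0,"ry": 0,"rz": 0},
    {"hand": 0.08,"tx": 0,"ty": 0,"tz": 0.04,"rx": 0,"ry": 0,"rz": 0},
    {"hand": 0.08,"tx": 0,"ty": 0,"tz": 0.05,"rx": 0,"ry": 0,"rz": 0},
    {"hand": 0.08,"tx": 0,"ty": 0,"tz": 0.05,"rx": 0,"ry": 0,"rz": 0},
    {"hand": 0.08,"tx": -0.03,"ty": 0.02,"tz": 0.03,"rx": 0,"ry": 0,"rz": 0},
    {"hand": 0.08,"tx": -0.04,"ty": 0.02,"tz": 0,"rx": 0,"ry": 0,"rz": 0},
    {"hand": 0.08,"tx": -0.04,"ty": 0.02,"tz": 0,"rx": 0,"ry": 0,"rz": 0},
    {"hand": 0.08,"tx": -0.04,"ty": 0.02,"tz": 0,"rx": 0,"ry": 0,"rz": 0},
    {"hand": 0.08,"tx": -0.04,"ty": 0.02,"tz": 0,"rx": 0,"ry": 0,"rz": 0},
    {"hand": 0.08,"tx": 0,"ty": 0,"tz": 0,"rx": 0,"ry": 0,"rz": 0},
    {"hand": 0.08,"tx": 0,"ty": 0,"tz": 0,"rx": 0,"ry": 0,"rz": 0},
  ],
)

```text
time_s: 39.35
ee_pos: [369.8, 467.7, 197.6]
tcp_rot: [0.0, 0.91, 0.416, 0.001]
wrist_force: [0.1, -0.7, 1.4]
grip_width: 80.3
gripper_force: 0.0
```

```bash
python3 - <<'E'
from h import *
s=r.observe();print(s['ee_pos'],s['grip_width'],s['wrist_force'])
im=vision.grab_frame("scene");t=vision.grab_frame("top")
f=lambda a:cv2.resize(a[:,:,::-1],(800,300),interpolation=cv2.INTER_CUBIC)
cv2.imwrite("pics/end.png",np.vstack([f(im[130:250,180:500]),f(t[150:270,150:470])]))
for k,kind,g,z in[("sj","white",(357,195),48),("bottle","blue",(440,185),106),("tape","buff",(178,208),28)]:
    w=plane("top",contour(t,kind,g),z).astype(np.float32);c,sz,a=cv2.minAreaRect(w);print(k,np.round(c,1),np.round(sz,1))
E
```

```text
[369.76459893 467.65941208 197.60998087] 80.26282695258334 [ 0.1061517  -0.73134833  1.43583364]
sj [ 577.8 -116.1] [42.5 42.6]
bottle [ 592.3 -323.3] [47.3 43.9]
tape [561.3 362.4] [59.5 52.8]
```

View pics/end.png

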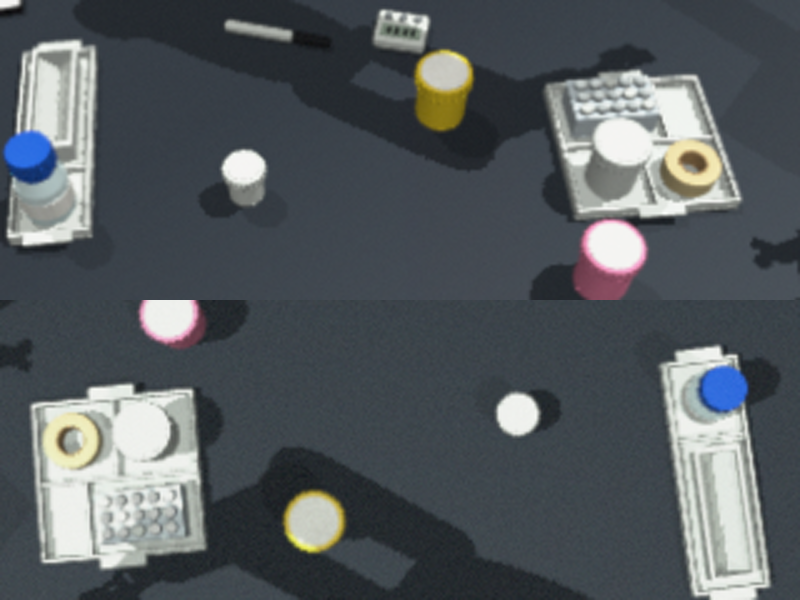

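Both views show all five items upright in their compartments, and the small jar has not moved.

```bash
python3 -c "
from plant import r
print(r.finish_job())"
```

```text
the job is handed in; nothing more can be done
None
```

Both kits are made up and handed in after about 39 s of robot time; the final pictures show all five items upright in their compartments, with the small jar and the pink and yellow look-alikes left alone.

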